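# Put stripped amplifier parts back in their stock trays

### The arm

A 7-joint arm with a two-finger parallel gripper is mounted at the origin on the work surface. World frame = base frame: x ahead of the robot, y to its left, z up, the work surface at z = 0. Lengths are in m, angles in rad, forces in N, time in s.
With the tool pointing down it reaches from about 0.35 to 0.9 m from the base axis. Payload 8.1 kg.
Tool frame: the origin (TCP) lies between the finger pads; the fingertips stand ctrl.tip_extent ahead of it and the grasp point (between the pads) lies 11 mm behind it (ctrl.tip_extent is the distance from the TCP to the fingertips, in m); y points along the fingers, x is the direction in which the jaws open and shut, and the axes are right-handed (so a half turn about y gives the same grasp; the last joint's range is limited). The gripper opens to 85 mm and grips with 20 to 120 N. Pads are 22 mm wide; open, the fingers measure 114 mm over their backs; the gripper's body (76 mm by 85 mm) begins 54 mm behind the grasp point. The pads swing forward as they close: fully open they stand 13 mm farther back than shut.
Start: joints at [-1.206, 0.434, 0.025, 1.573, -0.012, 1.134, -0.075], TCP at [0.282, 0.558, 0.207] pointing down, gripper open.
Joint ranges: [-2.62, 2.62], [-0.44, 2.09], [-1.27, 1.32], [0.08, 2.57], [-1.32, 4.46], [0.12, 2], [-2.74, 2.74]. Speed limits (rad/s): [2.22, 2.22, 3.01, 3.01, 3.14, 3.14, 3.14].

### API

Orientations are given as a unit quaternion [w, x, y, z].
In Python, from cell import ctrl gives the robot as it stands.
- The arm moves only by the tool carry_out, never from a script. Its argument "targets" is a list that holds one entry, the list of rows, each a list of 5 numbers: the shift along the tool's x, y, z in units of 1 m (1.0 is 1 m), then the turn about the tool's y in units of pi rad (1.0 is pi rad), then the gripper's target within -1 to 1 (fully open at 1, half-way at 0, shut at -1). A call has 1 to 12 rows; each row shifts and turns the commanded pose from where the row before left it, along the tool's axes as they then stand; what a row does not reach is not made up. A row lasts 1/10 s, in which the tool goes at most 50 mm and 8.59 degrees, less where a joint would pass 70% of its speed; a pose out of reach is approached as far as the arm can. A call with a number of a shift or a turn outside -1 to 1 is refused whole. A call with a gripper value outside its range is refused whole. The fingers move at their own pace and stop on an object; "squeeze" is the grip in N (left out, the last holds). Time passes only in rows, so rows that do not move let the fingers close. It gives the time, the measured TCP pose, the force and the opening at its end, in the units of the state.
- ctrl.read_state(): the state, without advancing time (a new reading comes with each control period).
- ctrl.get_image(name): name is "side" or "top" or "wrist"; returns a dict with "image" (400x640x3 uint8, blue, green, red), "fx", "fy", "cx", "cy" (pixels), "R" (3x3) and "t" (3): a world point X has camera coordinates R X + t; the wrist camera has in their place "hand_eye" (4x4, takes a point from camera to tool coordinates, whose origin is the TCP and whose axes are the tool frame's). Camera axes: x right, y down, z forward; pixel columns grow to the right and rows downward; lengths in m; the calibration is good to about 2 mm. A picture is of the moment at which its call begins: read the wrist's pose just before it. There is no depth.
- ctrl.finish_job(): hands the job in, once; it reports no verdict.
Trained networks look in a picture, given as the dict that the camera call returned (one of the last four; its "shot" number tells which), for a name from the list of things; names that differ only in an ending like _2 or _b are one class to them, and where a whole thing is asked for, a point or a joint stands for the part that bears it (a point fixed in the world has none). Each returns a list of dicts, best first, with "confidence" (0 to 1); they miss things now and then, are a little off and sometimes report something else, mostly with a low value. They report only what shows in the picture. A call takes as long as a camera call.
- ctrl.masks_of(picture, label): "mask" (400x640 bool, what is visible of it) and "rect" ([left, top, width, height] in pixels, round what is visible of it).
- ctrl.landmark_of(picture, label): "position" ([row, column] in pixels: a listed point, or the origin of a listed thing).
The state is a dict: "time_s": time; "joints": joint angles; "dq": joint speeds; "joint_torque": joint torques, N m; "ee_pos": TCP position; "orientation": TCP orientation; "force": force on the tool from outside, world axes, zero at the start; "moment": the same for the moment, N m; "gripper_width": finger opening in m.
Only numpy, scipy, OpenCV 4.12 (cv2) and the standard library are available. Lean on these libraries where they do the work, as an engineer would, in place of code of your own. Each camera call takes 0.05 s, during which the arm holds its last target.

### The job

Sort the five loose amplifier parts on the blue mat (two capacitors, two heatsinks and a fan) into the three grey trays, each into the tray that already holds parts of its kind. Set each one down, without dropping it, on the tray's empty floor the way up it is now: capacitors standing with terminals up, heatsinks flat with fins up, the fan flat, nothing on top of anything else. Leave the transformer and the screwdriver where they are.

Things in the scene. Friction and masses are not known exactly. Their poses are not given: they have to be found in the camera images.
- capacitor_a: Loose power-supply capacitor, black upright can 36 mm in diameter and 54 mm tall over the two small screw terminals on its aluminium top (can 50 mm), about 70 g. Origin at the centre of its underside, z up. It stands on the blue mat, one of two alike; the pair are interchangeable. Grip it across the diameter from above.
- capacitor_b: Loose power-supply capacitor, black upright can 36 mm in diameter and 54 mm tall over the two small screw terminals on its aluminium top (can 50 mm), about 70 g. Origin at the centre of its underside, z up. It stands on the blue mat, one of two alike; the pair are interchangeable. Grip it across the diameter from above.
- heatsink_a: Loose bare-aluminium heatsink, 60 mm long (its x) by 40 mm wide (its y) by 30 mm tall, a 6 mm base with eight upright fins running along x, the outermost flush with the long sides; about 90 g. Origin at the centre of its underside, z up. It lies on the blue mat fins up, one of two alike; the pair are interchangeable. Grip it from above across its 40 mm width, on the outer fins.
- heatsink_b: Loose bare-aluminium heatsink, 60 mm long (its x) by 40 mm wide (its y) by 30 mm tall, a 6 mm base with eight upright fins running along x, the outermost flush with the long sides; about 90 g. Origin at the centre of its underside, z up. It lies on the blue mat fins up, one of two alike; the pair are interchangeable. Grip it from above across its 40 mm width, on the outer fins.
- fan: Loose black axial cooling fan lying flat on the blue mat, 50 by 50 mm square (sides along its x and y) and 20 mm thick, with a round hub and blades seen from above, about 45 g. Origin at the centre of its underside, z up. Grip it from above across two opposite sides.
- capacitor_tray: Fixed grey tray, 150 (x) by 200 (y) by 35 mm high, walls and floor 4 mm. Stock that marks it: four standing capacitors, in a row along its far (+x) side, 54 mm high, immovable. Empty floor on the robot's side: x -71 to 33, y -96 to 96 mm. Origin: centre of its underside (floor top at z = 4 mm). +x points away from the robot within 9 degrees. The three trays change places.
- heatsink_tray: Fixed grey tray, 150 (x) by 200 (y) by 35 mm high, walls and floor 4 mm. Stock that marks it: three heatsinks, fins up, lengthwise along x, in a row along its far (+x) side, 30 mm high, immovable. Empty floor on the robot's side: x -71 to 10, y -96 to 96 mm. Origin: centre of its underside (floor top at z = 4 mm). +x points away from the robot within 9 degrees. The three trays change places.
- fan_tray: Fixed grey tray, 150 (x) by 200 (y) by 35 mm high, walls and floor 4 mm. Stock that marks it: three flat fans, in a row along its far (+x) side, 20 mm high, immovable. Empty floor on the robot's side: x -71 to 20, y -96 to 96 mm. Origin: centre of its underside (floor top at z = 4 mm). +x points away from the robot within 9 degrees. The three trays change places.
- toroid: Bystander: copper-coloured ring-wound transformer, 110 mm across and 52 mm high, 1.2 kg, standing on the mat at the left. Origin at the centre of its underside. Not to be moved.
- screwdriver: Bystander: screwdriver lying on the mat at the right, roughly along x. Origin under its middle. Not to be moved.

How it is judged:
At the end, for the whole second after the job is handed in: Each capacitor, heatsink and the fan lies inside the walls of the tray holding its kind, underside on the tray floor (origin under 9 mm over the tray's underside), right way up within 0.12 rad, released and at rest; transformer and screwdriver are within 20 mm of their start (x of capacitor_a in the frame of capacitor_tray between -0.071 and 0.071 m and y of capacitor_a in the frame of capacitor_tray between -0.096 and 0.096 m and z of each of capacitor_a, capacitor_b in the frame of capacitor_tray below 0.009 m and angle between each of capacitor_a, heatsink_a, fan, capacitor_b, heatsink_b's own z axis and vertical below 0.12 rad and linear speed of each of capacitor_a, heatsink_a, fan, capacitor_b, heatsink_b below 0.02 m/s and angular speed of each of capacitor_a, heatsink_a, fan, capacitor_b, heatsink_b below 0.2 rad/s and x of heatsink_a in the frame of heatsink_tray between -0.071 and 0.071 m and y of heatsink_a in the frame of heatsink_tray between -0.096 and 0.096 m and z of each of heatsink_a, heatsink_b in the frame of heatsink_tray below 0.009 m and x of fan in the frame of fan_tray between -0.071 and 0.071 m and y of fan in the frame of fan_tray between -0.096 and 0.096 m and z of fan in the frame of fan_tray below 0.009 m and x of capacitor_b in the frame of capacitor_tray between -0.071 and 0.071 m and y of capacitor_b in the frame of capacitor_tray between -0.096 and 0.096 m and x of heatsink_b in the frame of heatsink_tray between -0.071 and 0.071 m and y of heatsink_b in the frame of heatsink_tray between -0.096 and 0.096 m and distance of each of toroid, screwdriver from where it was at the start of the episode below 0.02 m); the robot touches nothing.
It fails at once if a part is dropped or flung: it moves faster than 0.7 m/s while not in the fingers (a fall of about 25 mm) ((linear speed of capacitor_a above 0.7 m/s and contact force between the fingers and capacitor_a below 0.01 N) or (linear speed of heatsink_a above 0.7 m/s and contact force between the fingers and heatsink_a below 0.01 N) or (linear speed of fan above 0.7 m/s and contact force between the fingers and fan below 0.01 N) or (linear speed of capacitor_b above 0.7 m/s and contact force between the fingers and capacitor_b below 0.01 N) or (linear speed of heatsink_b above 0.7 m/s and contact force between the fingers and heatsink_b below 0.01 N)).
It fails at once if the transformer or the screwdriver is moved by more than 20 mm (distance of any of toroid, screwdriver from where it was at the start of the episode above 0.02 m).
It also fails if it takes over 120 s, if anything falls off the work surface, if the arm or the gripper's body presses on something with over 40 N, if the wrist force passes 120 N, or if a joint passes its speed limit or range.

## Working session

There is one attempt and no reset: what is moved stays moved. The work goes in short steps, Python scripts to look and compute and a tool call to move; the robot and the scene stay as the last step left them, time stands still between calls to the robot, and variables do not carry over. Pictures are saved under pics/ and viewed, and the job is handed in when it is done.

Besides the shell and the picture viewer there is one more tool, called after "Emit:" as name(argument=value, ...), one argument or row to a line, values as JSON. carry_out: Moves the arm, as the interface text tells. Its arguments: {"type":"object","properties":{"targets":{"type":"array"},"squeeze":{"type":"number"}},"required":["targets"]}

```bash
ls; mkdir -p pics; python3 - <<'E'
from cell import ctrl
import cv2
s=ctrl.read_state();print({k:(v if not hasattr(v,'tolist') else v.tolist()) for k,v in s.items()}, ctrl.tip_extent)
for n in ("top","side"):
    p=ctrl.get_image(n);cv2.imwrite(f"pics/{n}0.png",p["image"]);print(n,p["fx"],p["cx"],p["cy"],p["R"],p["t"])
E
```

```text
pics
{'time_s': 0.0, 'joints': [-1.2056094341688368, 0.4352322636083493, 0.02495418500171077, 1.574102475519859, -0.011607648032699473, 1.1340410484842223, -0.07509216669508913], 'dq': [-0.00030918601056074887, -0.0006645963706642228, -0.00023772076420298618, 0.00020883154964091986, -0.0004035971111027679, -0.0001712142401163689, -2.6991059048857844e-05], 'joint_torque': [-0.0008942447311710566, -67.04726457595825, 1.0244927555322647, -31.622886657714844, 0.015442577423527837, 0.01194093085359782, -3.253614977438701e-05], 'ee_pos': [0.2816078401909774, 0.5573283203453766, 0.2057179615696343], 'orientation': [-0.6019351977062739, 0.602620369647592, 0.3700206974581474, -0.37095470249168544], 'force': [0.7729931810239936, -0.26193838131954905, -0.6262873294409244], 'moment': [-0.012415308833416456, -0.017844255177449756, 0.03296062746205627], 'gripper_width': 0.08541258656859733} 0.008
top 404.69504251914395 311.05020757168893 201.10324237934188 [[-0.029002   -0.99955758 -0.00659767]
 [-0.99670965  0.02941789 -0.07552794]
 [ 0.07568861  0.0043855  -0.99712186]] [0.02541832 0.50233676 1.14630796]
side 410.6582631973959 321.3105468952158 205.58742402738054 [[ 0.8395948  -0.54268657 -0.02391338]
 [-0.33896169 -0.48899395 -0.80373497]
 [ 0.42448268  0.68291742 -0.59450673]] [-0.41444937  0.20194766  1.07320471]
```

View pics/top0.png

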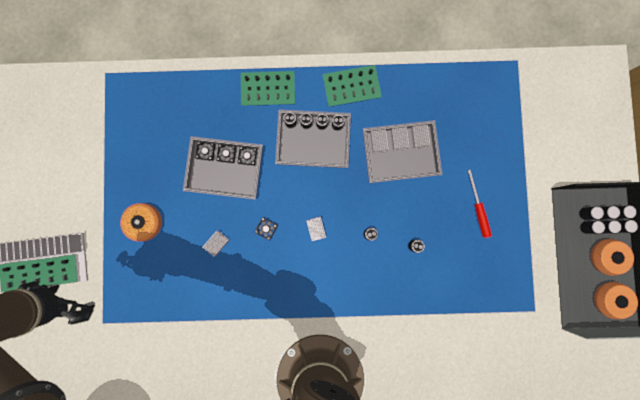

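View pics/side0.png

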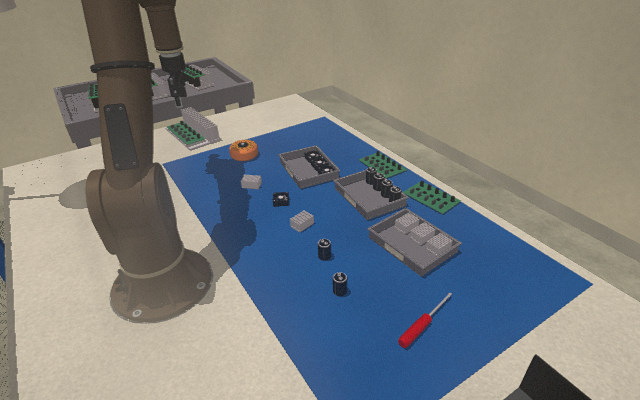

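```bash
cat > h.py <<'E'
import numpy as np, cv2
from scipy.optimize import minimize
from cell import ctrl
def proj(p,X): 
    c=np.asarray(X)@np.array(p["R"]).T+np.array(p["t"]); return np.stack([p["fx"]*c[:,0]/c[:,2]+p["cx"],p["fy"]*c[:,1]/c[:,2]+p["cy"]],1)
def wristcam(p,s):
    from scipy.spatial.transform import Rotation as Ro
    q=s["orientation"];T=np.eye(4);T[:3,:3]=Ro.from_quat([q[1],q[2],q[3],q[0]]).as_matrix();T[:3,3]=s["ee_pos"]
    M=np.linalg.inv(T@np.array(p["hand_eye"]));p=dict(p);p["R"]=M[:3,:3];p["t"]=M[:3,3];return p
def ground(p,uv,z):
    R=np.array(p["R"]);t=np.array(p["t"]);d=R.T@np.array([(uv[0]-p["cx"])/p["fx"],(uv[1]-p["cy"])/p["fy"],1]);c=-R.T@t
    return c+d*(z-c[2])/d[2]
def pts(kind,q,z0=0):
    x,y,a=q
    if kind=="capacitor":
        th=np.linspace(0,2*np.pi,24,endpoint=False);P=np.stack([.018*np.cos(th),.018*np.sin(th)],1);h=.05
    else:
        L,W,h={"heatsink":(.06,.04,.03),"fan":(.05,.05,.02),"tray":(.15,.2,.035)}[kind]
        P=np.array([[-1,-1],[1,-1],[1,1],[-1,1]])*[L/2,W/2]
    c,s=np.cos(a),np.sin(a);P=P@np.array([[c,s],[-s,c]])+[x,y]
    return np.vstack([np.c_[P,0*P[:,0]+z0],np.c_[P,0*P[:,0]+z0+h]])
def sil(p,kind,q,z0=0,S=4):
    h=cv2.convexHull(proj(p,pts(kind,q,z0)).astype(np.float32))
    im=np.zeros((400*S,640*S),np.uint8);cv2.fillPoly(im,[np.round((h+.5)*S*16-8).astype(np.int32)],1,shift=4);return im
def fit(pm,kind,q0,z0=0):
    S=4;ms=[(p,cv2.resize(m.astype(np.uint8),None,fx=S,fy=S,interpolation=cv2.INTER_NEAREST)) for p,m in pm]
    def f(q):
        return sum(1-(lambda a:(a&m).sum()/max(1,(a|m).sum()))(sil(p,kind,q,z0,S)) for p,m in ms)/len(ms)
    best=None
    for a in ([0] if kind=="capacitor" else [q0[2]] if kind=="tray" else np.arange(0,np.pi if kind=="heatsink" else np.pi/2,np.pi/8)):
        r=minimize(f,[q0[0],q0[1],a],method="Nelder-Mead",options=dict(initial_simplex=[[q0[0],q0[1],a],[q0[0]+.006,q0[1],a],[q0[0],q0[1]+.006,a],[q0[0],q0[1],a+.25]],maxiter=70,xatol=2e-4,fatol=1e-4))
        if best is None or r.fun<best.fun: best=r
    return best.x,1-best.fun
E
cat > s1.py <<'E'
from h import *
t=ctrl.get_image("top");s=ctrl.get_image("side")
H={"capacitor":.027,"heatsink":.015,"fan":.01,"tray":.02}
def cen(m): 
    v,u=np.nonzero(m);return u.mean(),v.mean()
vis=t["image"].copy()
for lab,kind in (("capacitor_a","capacitor"),("heatsink_a","heatsink"),("fan","fan"),("capacitor_tray","tray"),("heatsink_tray","tray"),("fan_tray","tray")):
    a=[m for m in ctrl.masks_of(t,lab) if m["confidence"]>.4];b=[m for m in ctrl.masks_of(s,lab) if m["confidence"]>.4]
    for m in a:
        c=cen(m["mask"]);g=ground(t,c,H[kind])
        pm=[(t,m["mask"])]
        cand=[(np.hypot(*(ground(s,cen(n["mask"]),H[kind])-g)[:2]),n) for n in b];cand=[x for x in cand if x[0]<.03]
        r=fit(pm,kind,g) if kind!="tray" else fit(pm,kind,[g[0],g[1],0])
        out=[r]
        if cand and kind!="tray": n=min(cand,key=lambda x:x[0])[1];out+= [fit([(s,n["mask"])],kind,g),fit(pm+[(s,n["mask"])],kind,g)]
        print(lab,round(m["confidence"],2),m["rect"],g.round(4),[(o[0].round(4).tolist(),round(o[1],3)) for o in out])
        cv2.polylines(vis,[cv2.convexHull(proj(t,pts(kind,out[-1][0])).astype(np.float32)).astype(int)],True,(0,0,255),1)
cv2.imwrite("pics/fit0.png",cv2.resize(vis[90:290,130:480],None,fx=2.2,fy=2.2))
E
python3 s1.py
```

```text
capacitor_a 0.59 [408.6, 239.9, 15.2, 10.8] [ 0.3662 -0.2826  0.027 ] [([0.3662, -0.2826, -0.0008], np.float64(0.942)), ([0.3671, -0.2799, 0.2492], np.float64(0.928)), ([0.3662, -0.2821, 0.0546], np.float64(0.927))]
capacitor_a 0.57 [365.1, 228.0, 13.7, 11.4] [ 0.4043 -0.1555  0.027 ] [([0.4051, -0.1542, -0.0685], np.float64(0.807)), ([0.4039, -0.1528, 0.0612], np.float64(0.913)), ([0.4042, -0.1532, 0.0274], np.float64(0.854))]
heatsink_a 0.86 [306.4, 221.8, 22.3, 16.2] [ 0.4237 -0.0023  0.015 ] [([0.4239, -0.0021, 0.2708], np.float64(0.891)), ([0.4231, 0.002, 3.4286], np.float64(0.921)), ([0.4238, -0.0008, 0.2729], np.float64(0.884))]
heatsink_a 0.78 [205.7, 235.0, 23.3, 21.2] [0.3881 0.2869 0.015 ] [([0.3886, 0.286, -0.7052], np.float64(0.929)), ([0.3905, 0.2884, 2.3005], np.float64(0.929)), ([0.3891, 0.2864, 2.4264], np.float64(0.916))]
fan 0.82 [253.1, 218.5, 20.8, 21.3] [0.4261 0.1432 0.01  ] [([0.4261, 0.1428, 1.027], np.float64(0.851)), ([0.4293, 0.147, 1.1014], np.float64(0.928)), ([0.4277, 0.1451, 1.1052], np.float64(0.869))]
capacitor_tray 0.83 [272.5, 107.8, 79.0, 58.9] [ 0.6849 -0.0008  0.02  ] [([0.685, 0.0001, -0.0701], np.float64(0.945))]
heatsink_tray 0.75 [363.2, 118.7, 77.6, 64.6] [ 0.6384 -0.2578  0.02  ] [([0.6382, -0.2569, 0.0815], np.float64(0.961))]
fan_tray 0.62 [184.9, 136.0, 81.3, 62.7] [0.6071 0.2636 0.02  ] [([0.6055, 0.2634, -0.149], np.float64(0.949))]
fan_tray 0.43 [277.0, 108.1, 75.9, 59.1] [ 6.847e-01 -2.000e-04  2.000e-02] [([0.6845, 0.0013, -0.0714], np.float64(0.937))]
```

View pics/fit0.png

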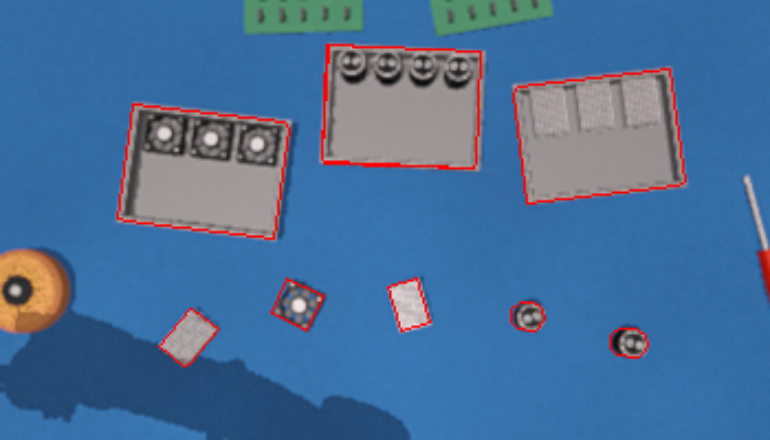

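```bash
cat > plan.py <<'E'
import sys
from h import *
from scipy.spatial.transform import Rotation as Ro
def pose():
    s=ctrl.read_state();q=s["orientation"];R=Ro.from_quat([q[1],q[2],q[3],q[0]]).as_matrix()
    return np.array(s["ee_pos"]),R,s
def plan(tgt,yaw,n=None):
    # order: rows of mixed turn+shift, shift in tool axes at row start
    p,R,s=pose();y0=np.arctan2(R[1,0],R[0,0]);d=(yaw-y0+np.pi/2)%np.pi-np.pi/2
    D=np.array(tgt)-p
    n=n or int(max(np.ceil(np.linalg.norm(D)/.045),np.ceil(abs(d)/.14),1))
    print("pos",p.round(4),"yaw",round(y0,3),"tilt",R[2,1].round(4),"D",D.round(4),"dyaw",round(d,3),"w",round(s["gripper_width"],4),"t",round(s["time_s"],2))
    acc=np.zeros(3);turn=round(-d/np.pi/n,4);y=y0
    for i in range(n):
        w=D*(i+1)/n-acc;c,sn=np.cos(y),np.sin(y)
        t=np.round([c*w[0]+sn*w[1],-w[2],-sn*w[0]+c*w[1]],3)
        acc+=[c*t[0]-sn*t[2],sn*t[0]+c*t[2],-t[1]];y-=turn*np.pi
        print([*map(float,t),turn])
if __name__=="__main__":
    a=[float(eval(x)) for x in sys.argv[1:]];plan(a[:3],a[3],int(a[4]) if len(a)>4 else None)
E
python3 plan.py .389 .287 .15 .85
```

```text
pos [0.2819 0.5579 0.2065] yaw 1.103 tilt -1.0 D [ 0.1071 -0.2709 -0.0565] dyaw -0.253 w 0.0851 t 0.8
[-0.028, 0.008, -0.031, np.float64(0.0115)]
[-0.026, 0.008, -0.032, np.float64(0.0115)]
[-0.025, 0.008, -0.033, np.float64(0.0115)]
[-0.025, 0.008, -0.034, np.float64(0.0115)]
[-0.022, 0.008, -0.035, np.float64(0.0115)]
[-0.022, 0.008, -0.035, np.float64(0.0115)]
[-0.02, 0.009, -0.037, np.float64(0.0115)]
```

Emit:
carry_out(
  targets=[
    [[-0.028, 0.008, -0.031, 0.0115, 1], [-0.026, 0.008, -0.032, 0.0115, 1], [-0.025, 0.008, -0.033, 0.0115, 1], [-0.025, 0.008, -0.034, 0.0115, 1], [-0.022, 0.008, -0.035, 0.0115, 1], [-0.022, 0.008, -0.035, 0.0115, 1], [-0.02, 0.009, -0.037, 0.0115, 1], [0, 0, 0, 0, 1], [0, 0, 0, 0, 1]],
  ],
  squeeze=30,
)

```text
time_s: 1.7
ee_pos: [0.3897, 0.2863, 0.1496]
orientation: [0.645, -0.644, -0.291, 0.291]
force: [-1.0, 0.6, 0.2]
gripper_width: 0.0851
```

```bash
python3 plan.py .389 .287 .15 .85; cat > w.py <<'E'
import sys
from h import *
from plan import pose
kind,name=sys.argv[1],sys.argv[2];z0=float(sys.argv[3]) if len(sys.argv)>3 else 0
p_,R,s=pose();p=wristcam(ctrl.get_image("wrist"),s)
vis=p["image"].copy()
for m in ctrl.masks_of(p,{"heatsink":"heatsink_a","capacitor":"capacitor_a","fan":"fan"}[kind])[:3]:
    v,u=np.nonzero(m["mask"]);g=ground(p,(u.mean(),v.mean()),z0+.02)
    r=fit([(p,m["mask"])],kind,g,z0);print(round(m["confidence"],2),m["rect"],r[0].round(4),round(r[1],3))
    cv2.polylines(vis,[cv2.convexHull(proj(p,pts(kind,r[0],z0)).astype(np.float32)).astype(int)],True,(0,0,255),1)
cv2.imwrite(f"pics/{name}.png",vis)
E
python3 w.py heatsink w1
```

```text
pos [0.3897 0.2863 0.1496] yaw 0.848 tilt -1.0 D [-0.0007  0.0007  0.0004] dyaw 0.002 w 0.0851 t 1.7
[0.0, -0.0, 0.001, np.float64(-0.0007)]
0.8 [297.6, 148.9, 46.5, 66.2] [ 0.3889  0.2873 -0.7418] 0.951
```

View pics/w1.png

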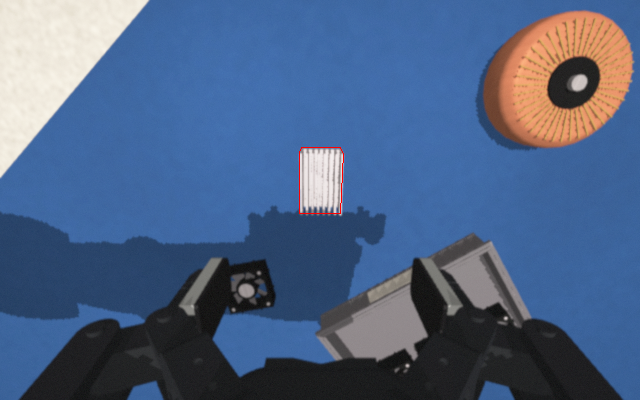

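Wrist view shows the heatsink at (320,181), aligned with and centred between the fingers; fit agrees within 1 mm and 0.02 rad. Descend and grip.

Emit:
carry_out(
  targets=[
    [[0, 0.04, 0.001, 0.006, 1], [0, 0.04, 0, 0, 1], [0, 0.035, 0, 0, 1], [0, 0.022, 0, 0, 1], [0, 0, 0, 0, 1], [0, 0, 0, 0, -1], [0, 0, 0, 0, -1], [0, 0, 0, 0, -1], [0, 0, 0, 0, -1], [0, 0, 0, 0, -1], [0, 0, 0, 0, -1], [0, 0, 0, 0, -1]],
  ],
  squeeze=30,
)

```text
time_s: 3.0
ee_pos: [0.3886, 0.2877, 0.0126]
orientation: [0.647, -0.647, -0.286, 0.285]
force: [-0.1, -1.1, -1.2]
gripper_width: 0.0001
```

```bash
python3 - <<'E'
from h import *
for n in("wrist","side"):
    p=ctrl.get_image(n);im=p["image"]
    if n=="side": im=cv2.resize(im[120:260,180:380],None,fx=4,fy=4)
    cv2.imwrite(f"pics/g1{n}.png",im)
print(ctrl.read_state()["gripper_width"])
E
```

```text
0.00014957332309736897
```

View pics/g1wrist.png

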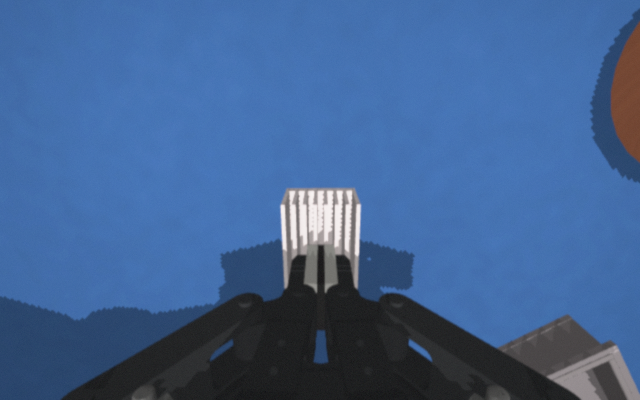

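View pics/g1side.png

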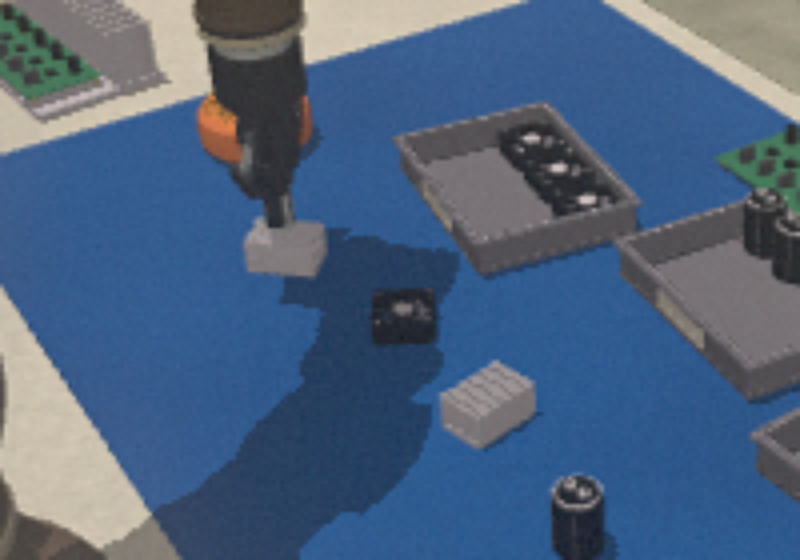

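```bash
python3 w.py heatsink w2; python3 - <<'E'
from h import *
from plan import pose
p_,R,s=pose();p=wristcam(ctrl.get_image("wrist"),s)
print(p["hand_eye"]);print(p_)
T=lambda v:p_+R@np.array(v)
print(proj(p,[T([0,0,0]),T([0,.008,0]),T([0,-.011,0]),T([0,-.05,0])]))
t=ctrl.get_image("top");print(proj(t,[T([0,0,0])]))
cv2.imwrite("pics/g1top.png",cv2.resize(t["image"][180:290,150:310],None,fx=5,fy=5))
E
```

```text
0.76 [279.0, 189.3, 81.8, 99.9] [0.3889 0.2873 2.4107] 0.592
0.16 [613.0, 23.2, 27.0, 135.0] [0.4466 0.4781 2.6349] 0.819
[[ 9.99999854e-01  1.46732233e-04  5.20521976e-04 -2.42142172e-04]
 [-4.49051734e-04 -3.11075049e-01  9.50385244e-01 -1.67663048e-01]
 [ 3.01373548e-04 -9.50385339e-01 -3.11074938e-01  8.06175369e-02]
 [ 0.00000000e+00  0.00000000e+00  0.00000000e+00  1.00000000e+00]]
[0.38858282 0.28771264 0.01250878]
[[320.68877273 240.31071276]
 [320.67332522 234.60596569]
 [320.71221774 248.96892262]
 [320.82419305 290.32125837]]
[[215.99559669 243.69293577]]
```

View pics/g1top.png

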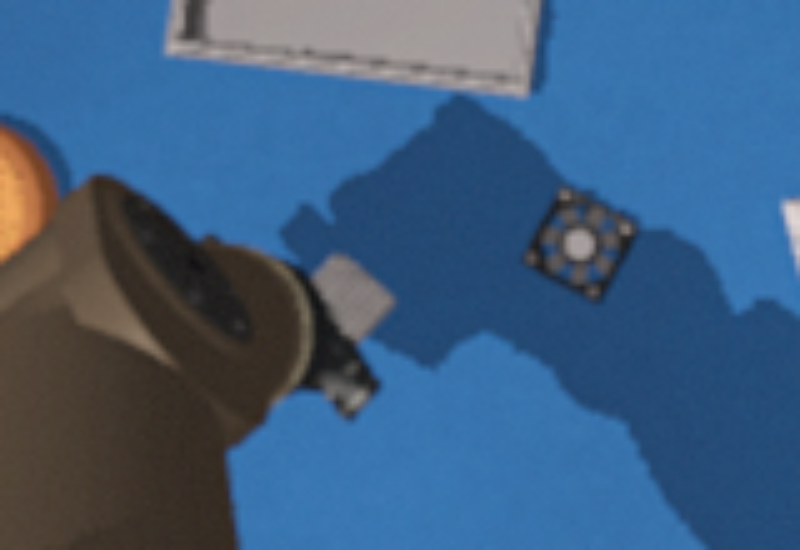

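View pics/w2.png

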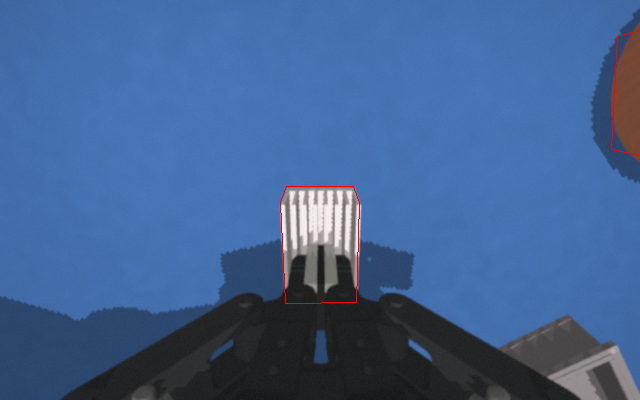

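```bash
python3 - <<'E'
from h import *
from plan import pose
p_,R,s=pose();p=wristcam(ctrl.get_image("wrist"),s)
T=lambda v:p_+R@np.array(v)
for y in(.008,0,-.01,-.018,-.03): print(y,[proj(p,[T([0,y,z])])[0].round(0).tolist() for z in(-.011,0,.011)])
cv2.imwrite("pics/g1z.png",cv2.resize(p["image"][170:330,220:420],None,fx=4,fy=4,interpolation=cv2.INTER_CUBIC))
s=ctrl.get_image("side");cv2.imwrite("pics/g1sz.png",cv2.resize(s["image"][140:200,220:280],None,fx=9,fy=9,interpolation=cv2.INTER_CUBIC))
print(proj(s,[T([0,y,0]) for y in (.008,0,-.02)]).round(1))
print({k:np.round(v,2) for k,v in ctrl.read_state().items()})
E
```

```text
0.008 [[321.0, 251.0], [321.0, 235.0], [321.0, 218.0]]
0 [[321.0, 257.0], [321.0, 240.0], [321.0, 223.0]]
-0.01 [[321.0, 266.0], [321.0, 248.0], [321.0, 230.0]]
-0.018 [[321.0, 273.0], [321.0, 255.0], [321.0, 236.0]]
-0.03 [[321.0, 286.0], [321.0, 267.0], [321.0, 247.0]]
[[251.2 184.4]
 [250.9 182.4]
 [250.2 177.6]]
{'time_s': np.float64(3.4), 'joints': array([-0.83,  0.48,  0.11,  2.12, -0.1 ,  0.55,  0.18]), 'dq': array([ 0., -0.,  0.,  0.,  0., -0.,  0.]), 'joint_torque': array([ 0.000e+00, -5.648e+01,  2.260e+00, -1.813e+01,  1.000e-02,
        0.000e+00, -0.000e+00]), 'ee_pos': array([0.39, 0.29, 0.01]), 'orientation': array([ 0.65, -0.65, -0.29,  0.29]), 'force': array([ 1.17, -0.15,  0.65]), 'moment': array([ 0.  , -0.06, -0.02]), 'gripper_width': np.float64(-0.0)}
```

View pics/g1z.png

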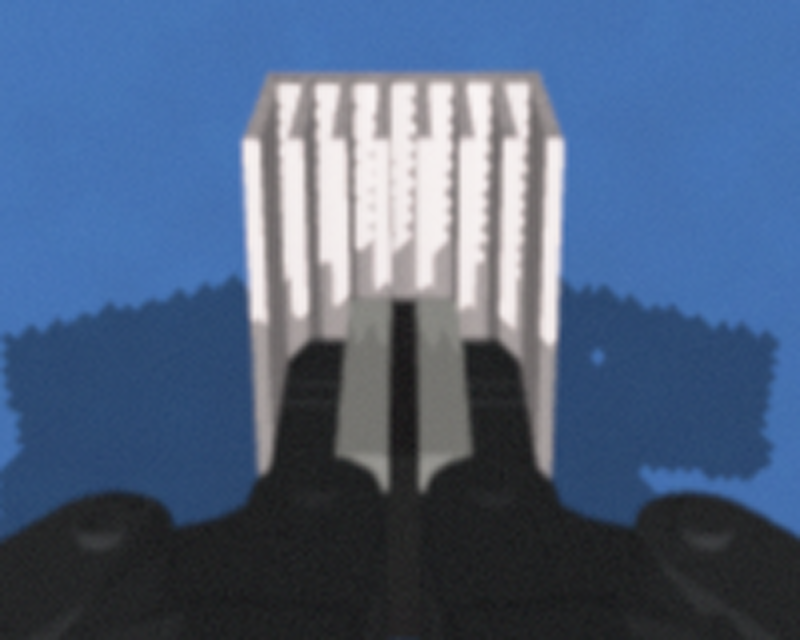

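View pics/g1sz.png

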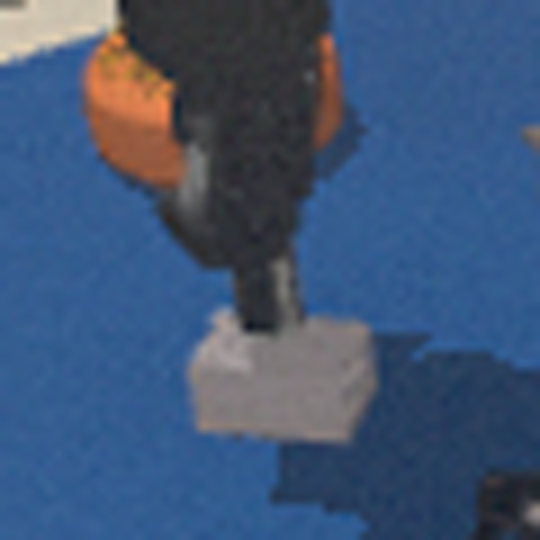

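```bash
python3 - <<'E'
from h import *
p=ctrl.get_image("wrist");M=np.linalg.inv(np.array(p["hand_eye"]))
def pr(X):
    c=M[:3,:3]@X+M[:3,3];return (p["fx"]*c[0]/c[2]+p["cx"],p["fy"]*c[1]/c[2]+p["cy"])
for x in(0,.0427):
  for z in(-.011,.011):
    for y in np.arange(-.06,.011,.01): print(x,z,round(y,3),np.round(pr(np.array([x,y,z])),0))
E
```

```text
0 -0.011 -0.06 [321. 327.]
0 -0.011 -0.05 [321. 311.]
0 -0.011 -0.04 [321. 298.]
0 -0.011 -0.03 [321. 286.]
0 -0.011 -0.02 [321. 275.]
0 -0.011 -0.01 [321. 266.]
0 -0.011 0.0 [321. 257.]
0 -0.011 0.01 [321. 249.]
0 0.011 -0.06 [321. 281.]
0 0.011 -0.05 [321. 268.]
0 0.011 -0.04 [321. 257.]
0 0.011 -0.03 [321. 247.]
0 0.011 -0.02 [321. 238.]
0 0.011 -0.01 [321. 230.]
0 0.011 0.0 [321. 223.]
0 0.011 0.01 [321. 217.]
0.0427 -0.011 -0.06 [423. 327.]
0.0427 -0.011 -0.05 [416. 311.]
0.0427 -0.011 -0.04 [410. 298.]
0.0427 -0.011 -0.03 [405. 286.]
0.0427 -0.011 -0.02 [400. 275.]
0.0427 -0.011 -0.01 [396. 266.]
0.0427 -0.011 0.0 [392. 257.]
0.0427 -0.011 0.01 [388. 249.]
0.0427 0.011 -0.06 [429. 281.]
0.0427 0.011 -0.05 [421. 268.]
0.0427 0.011 -0.04 [414. 257.]
0.0427 0.011 -0.03 [408. 247.]
0.0427 0.011 -0.02 [403. 238.]
0.0427 0.011 -0.01 [399. 230.]
0.0427 0.011 0.0 [395. 223.]
0.0427 0.011 0.01 [391. 217.]
```

```bash
python3 - <<'E'
import cv2
im=cv2.imread("pics/w1.png");cv2.imwrite("pics/w1z.png",cv2.resize(im[230:400,140:500],None,fx=2.2,fy=2.2,interpolation=cv2.INTER_CUBIC))
E
```

```text
(no output)
```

View pics/w1z.png

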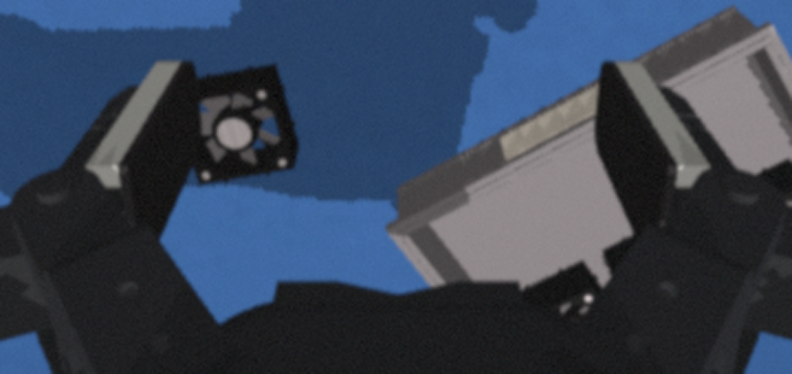

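The gripper shut above the fins. In the wrist view the pad tips sit at row 245, which puts them about 29 mm *behind* the TCP (40 mm when open). The side view agrees, and the fingers met nothing. So tip_extent = +8 mm doesn't match this tool, and I'll go by the measured tip position. Next I'll reopen and descend about 36 mm more, watching the force.

Emit:
carry_out(
  targets=[
    [[0, 0, 0, 0, 1], [0, 0, 0, 0, 1], [0, 0, 0, 0, 1], [0, 0, 0, 0, 1], [0, 0, 0, 0, 1], [0, 0, 0, 0, 1], [0, 0, 0, 0, 1], [0, 0.01, 0, 0, 1], [0, 0.01, 0, 0, 1], [0, 0, 0, 0, 1]],
  ],
)

```text
time_s: 4.45
ee_pos: [0.3876, 0.287, -0.0091]
orientation: [-0.647, 0.647, 0.285, -0.286]
force: [0.0, -1.3, 0.7]
gripper_width: 0.0855
```

```bash
python3 - <<'E'
from h import *
for n in("wrist","side"):
    p=ctrl.get_image(n);im=p["image"]
    if n=="side": im=cv2.resize(im[140:220,200:300],None,fx=7,fy=7,interpolation=cv2.INTER_CUBIC)
    cv2.imwrite(f"pics/g2{n}.png",im)
print(ctrl.read_state()["gripper_width"])
E
```

```text
0.08521064939103243
```

View pics/g2wrist.png

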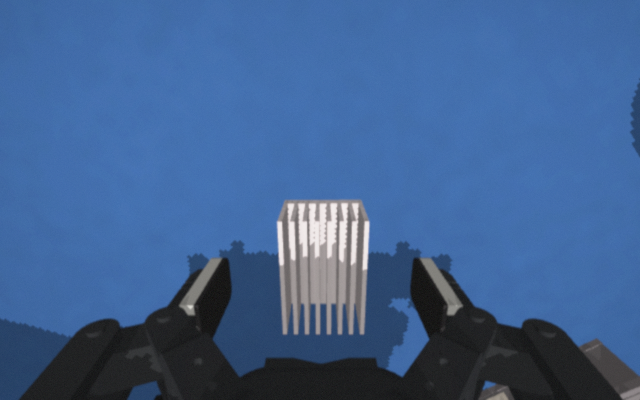

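View pics/g2side.png

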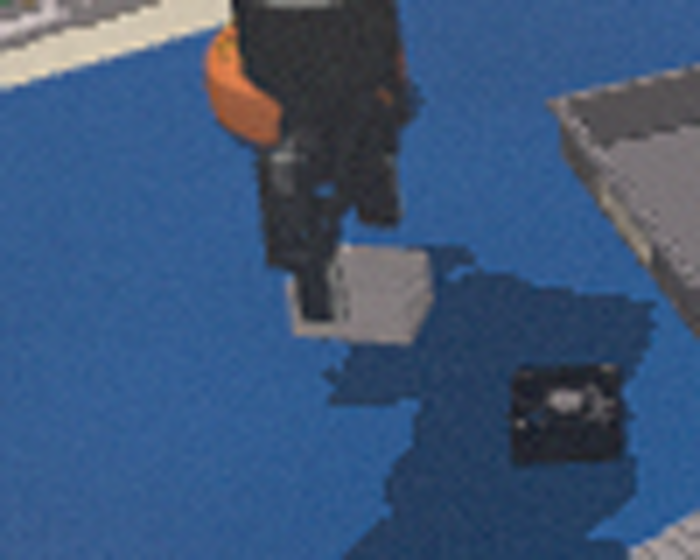

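Emit:
carry_out(
  targets=[
    [[0, 0.014, 0, 0, 1], [0, 0, 0, 0, 1], [0, 0, 0, 0, -1], [0, 0, 0, 0, -1], [0, 0, 0, 0, -1], [0, 0, 0, 0, -1], [0, 0, 0, 0, -1], [0, 0, 0, 0, -1]],
  ],
  squeeze=30,
)

```text
time_s: 5.35
ee_pos: [0.3888, 0.288, -0.0209]
orientation: [0.647, -0.647, -0.286, 0.285]
force: [-1.4, -0.8, 6.0]
gripper_width: 0.0401
```

Emit:
carry_out(
  targets=[
    [[0, -0.02, 0, 0, -1], [0, -0.035, 0, 0, -1], [0, -0.04, 0, 0, -1], [0, 0, 0, 0, -1]],
  ],
)

```text
time_s: 5.75
ee_pos: [0.3909, 0.2897, 0.0778]
orientation: [0.648, -0.646, -0.288, 0.283]
force: [-0.5, 0.1, -0.6]
gripper_width: 0.0393
```

```bash
python3 plan.py .6035 -.2146 .075 1.651 14
```

```text
pos [0.3909 0.2897 0.0778] yaw 0.831 tilt -1.0 D [ 0.2126 -0.5043 -0.0028] dyaw 0.82 w 0.0393 t 5.75
[-0.016, 0.0, -0.035, np.float64(-0.0186)]
[-0.019, 0.0, -0.035, np.float64(-0.0186)]
[-0.02, 0.001, -0.033, np.float64(-0.0186)]
[-0.023, -0.0, -0.032, np.float64(-0.0186)]
[-0.024, 0.0, -0.031, np.float64(-0.0186)]
[-0.026, 0.0, -0.029, np.float64(-0.0186)]
[-0.027, 0.0, -0.028, np.float64(-0.0186)]
[-0.029, 0.001, -0.026, np.float64(-0.0186)]
[-0.031, -0.0, -0.025, np.float64(-0.0186)]
[-0.032, 0.0, -0.022, np.float64(-0.0186)]
[-0.033, 0.0, -0.021, np.float64(-0.0186)]
[-0.035, 0.0, -0.018, np.float64(-0.0186)]
[-0.035, 0.001, -0.017, np.float64(-0.0186)]
[-0.036, -0.0, -0.014, np.float64(-0.0186)]
```

Emit:
carry_out(
  targets=[
    [[-0.016, 0, -0.035, -0.0186, -1], [-0.019, 0, -0.035, -0.0186, -1], [-0.02, 0.001, -0.033, -0.0186, -1], [-0.023, 0, -0.032, -0.0186, -1], [-0.024, 0, -0.031, -0.0186, -1], [-0.026, 0, -0.029, -0.0186, -1], [-0.027, 0, -0.028, -0.0186, -1], [-0.029, 0.001, -0.026, -0.0186, -1], [-0.031, 0, -0.025, -0.0186, -1], [-0.032, 0, -0.022, -0.0186, -1], [-0.033, 0, -0.021, -0.0186, -1], [-0.035, 0, -0.018, -0.0186, -1]],
  ],
)

```text
time_s: 6.95
ee_pos: [0.5707, -0.1462, 0.0707]
orientation: [0.509, -0.509, -0.491, 0.491]
force: [1.0, 1.0, 0.2]
gripper_width: 0.0394
```

Emit:
carry_out(
  targets=[
    [[-0.035, 0.001, -0.017, -0.0186, -1], [-0.036, 0, -0.014, -0.0186, -1], [0, 0, 0, 0, -1], [0, 0, 0, 0, -1]],
  ],
)

```text
time_s: 7.35
ee_pos: [0.6002, -0.2172, 0.0694]
orientation: [0.481, -0.48, -0.518, 0.519]
force: [0.7, 0.7, -1.7]
gripper_width: 0.039
```

```bash
python3 plan.py .6035 -.2146 -.012 1.651 4; python3 - <<'E'
from h import *
for n in("wrist","side"):
    p=ctrl.get_image(n);im=p["image"]
    if n=="side": im=cv2.resize(im[160:290,320:480],None,fx=5,fy=5,interpolation=cv2.INTER_CUBIC)
    cv2.imwrite(f"pics/p1{n}.png",im)
E
```

```text
pos [ 0.6002 -0.2172  0.0694] yaw 1.647 tilt -1.0 D [ 0.0033  0.0026 -0.0814] dyaw 0.004 w 0.039 t 7.35
[0.001, 0.02, -0.001, np.float64(-0.0003)]
[0.0, 0.021, -0.001, np.float64(-0.0003)]
[0.001, 0.02, -0.001, np.float64(-0.0003)]
[0.0, 0.02, -0.0, np.float64(-0.0003)]
```

View pics/p1wrist.png

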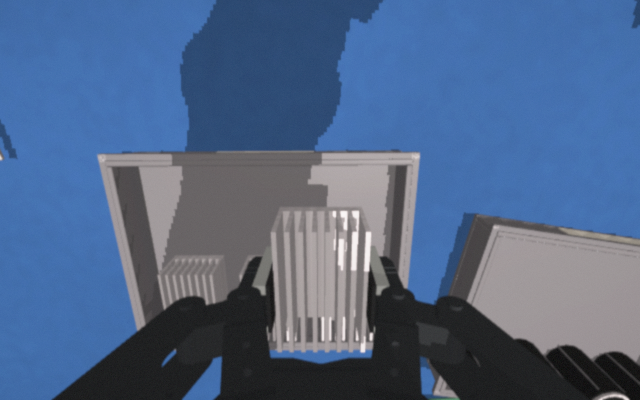

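View pics/p1side.png

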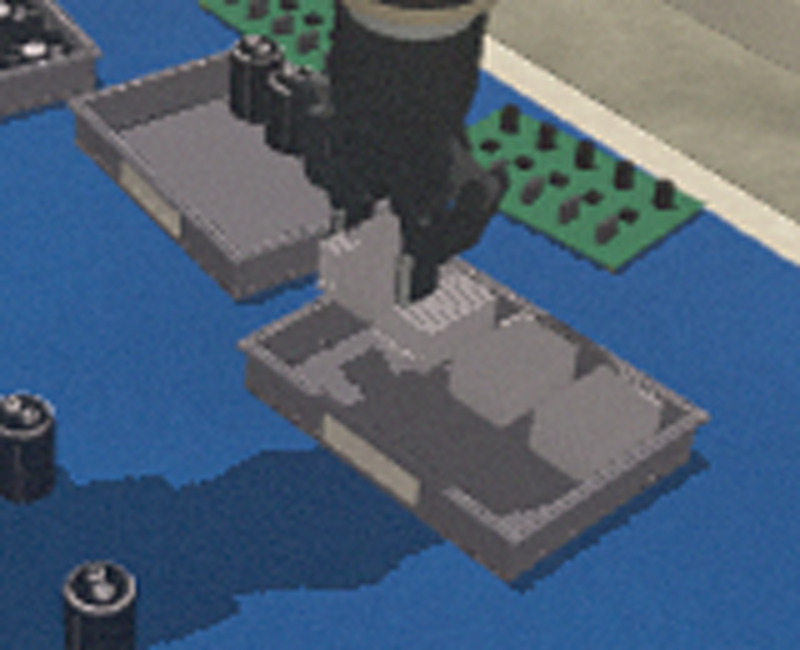

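Emit:
carry_out(
  targets=[
    [[0.001, 0.02, -0.001, 0, -1], [0, 0.021, -0.001, 0, -1], [0.001, 0.02, -0.001, 0, -1], [0, 0.015, 0, 0, -1], [0, 0, 0, 0, -1], [0, 0, 0, 0, -1]],
  ],
)

```text
time_s: 8.05
ee_pos: [0.6039, -0.2135, -0.0052]
orientation: [-0.48, 0.48, 0.519, -0.519]
force: [-0.7, -0.7, -1.0]
gripper_width: 0.0395
```

Emit:
carry_out(
  targets=[
    [[0, 0.005, 0, 0, -1], [0, 0.004, 0, 0, -1], [0, 0.001, 0, 0, -1], [0, 0, 0, 0, -1], [0, 0, 0, 0, -1]],
  ],
)

```text
time_s: 8.55
ee_pos: [0.6039, -0.2141, -0.0153]
orientation: [-0.48, 0.48, 0.519, -0.519]
force: [0.1, -0.1, -0.3]
gripper_width: 0.0394
```

Emit:
carry_out(
  targets=[
    [[0, 0.001, 0, 0, -1], [0, 0, 0, 0, -1]],
  ],
)

```text
time_s: 8.75
ee_pos: [0.6038, -0.214, -0.0165]
orientation: [-0.48, 0.48, 0.519, -0.519]
force: [-0.2, 0.1, -1.2]
gripper_width: 0.0395
```

Emit:
carry_out(
  targets=[
    [[0, 0.001, 0, 0, -1], [0, 0, 0, 0, -1]],
  ],
)

```text
time_s: 8.95
ee_pos: [0.6039, -0.2141, -0.0168]
orientation: [-0.48, 0.48, 0.519, -0.519]
force: [-1.7, 1.0, 5.8]
gripper_width: 0.0396
```

Contact at 5.8 N. Release partly, then raise.

Emit:
carry_out(
  targets=[
    [[0, 0, 0, 0, 0.25], [0, 0, 0, 0, 0.25], [0, 0, 0, 0, 0.25], [0, -0.02, 0, 0, 0.25], [0, -0.035, 0, 0, 0.25], [0, -0.045, 0, 0, 1], [0, 0, 0, 0, 1], [0, 0, 0, 0, 1]],
  ],
)

```text
time_s: 9.75
ee_pos: [0.6047, -0.2143, 0.0837]
orientation: [-0.479, 0.481, 0.52, -0.519]
force: [0.1, -0.1, 0.0]
gripper_width: 0.0854
```

```bash
python3 - <<'E'
from h import *
p=ctrl.get_image("wrist");cv2.imwrite(f"pics/r1.png",p["image"])
E
python3 plan.py .4235 -.0005 .075 1.843 
```

```text
pos [ 0.6036 -0.214   0.0823] yaw 1.649 tilt -1.0 D [-0.1801  0.2135 -0.0073] dyaw 0.194 w 0.0855 t 9.8
[0.032, 0.001, 0.023, np.float64(-0.0088)]
[0.033, 0.001, 0.023, np.float64(-0.0088)]
[0.034, 0.001, 0.021, np.float64(-0.0088)]
[0.034, 0.001, 0.02, np.float64(-0.0088)]
[0.035, 0.001, 0.02, np.float64(-0.0088)]
[0.035, 0.001, 0.019, np.float64(-0.0088)]
[0.036, 0.001, 0.017, np.float64(-0.0088)]
```

View pics/r1.png

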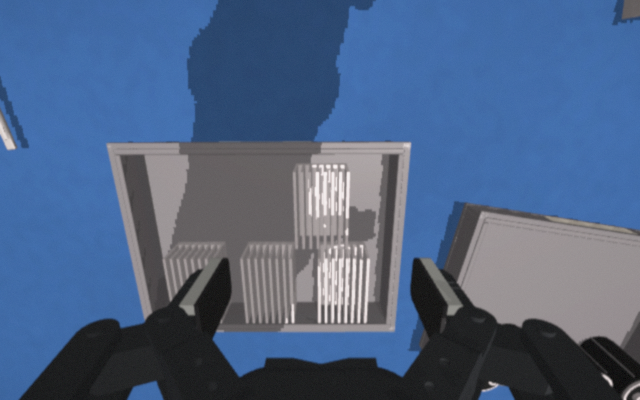

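First heatsink is set on the empty floor at (321,205), flat, clear of the stock. Next: second heatsink.

Emit:
carry_out(
  targets=[
    [[0.032, 0.001, 0.023, -0.0088, 1], [0.033, 0.001, 0.023, -0.0088, 1], [0.034, 0.001, 0.021, -0.0088, 1], [0.034, 0.001, 0.02, -0.0088, 1], [0.035, 0.001, 0.02, -0.0088, 1], [0.035, 0.001, 0.019, -0.0088, 1], [0.036, 0.001, 0.017, -0.0088, 1], [0, 0, 0, 0, 1], [0, 0, 0, 0, 1]],
  ],
)

```text
time_s: 10.7
ee_pos: [0.4229, -0.0004, 0.0747]
orientation: [0.428, -0.427, -0.563, 0.564]
force: [0.7, 0.4, 0.2]
gripper_width: 0.0852
```

```bash
python3 w.py heatsink w3;  python3 plan.py .4235 -.0005 -.020 1.843 
```

```text
0.82 [0.0, 307.6, 65.0, 69.1] [ 0.6188 -0.2279  1.5998] 0.945
0.7 [290.5, 162.7, 62.5, 90.2] [ 0.4229 -0.0007  0.2302] 0.917
pos [ 0.4242 -0.0015  0.075 ] yaw 1.842 tilt -1.0 D [-0.0007  0.001  -0.095 ] dyaw 0.001 w 0.0852 t 10.8
[0.0, 0.032, 0.0, np.float64(-0.0001)]
[0.001, 0.031, 0.0, np.float64(-0.0001)]
[0.0, 0.032, 0.0, np.float64(-0.0001)]
```

View pics/w3.png

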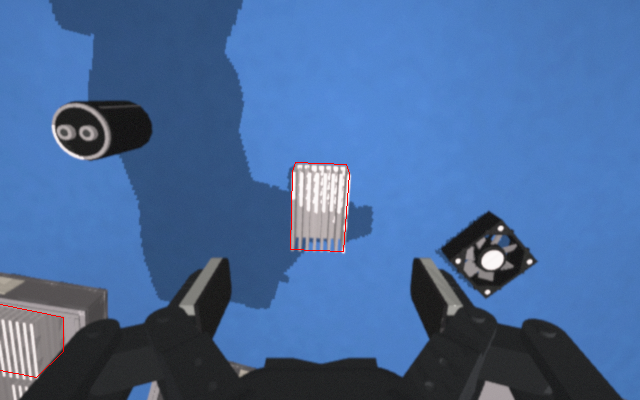

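Emit:
carry_out(
  targets=[
    [[0, 0.035, 0, 0.011, 1], [0, 0.035, 0, 0, 1], [0, 0.026, 0, 0, 1], [0, 0, 0, 0, 1], [0, 0, 0, 0, -1], [0, 0, 0, 0, -1], [0, 0, 0, 0, -1], [0, 0, 0, 0, -1], [0, 0, 0, 0, -1], [0, 0, 0, 0, -1]],
  ],
  squeeze=30,
)

```text
time_s: 11.8
ee_pos: [0.425, -0.0009, -0.0193]
orientation: [-0.437, 0.438, 0.556, -0.555]
force: [-0.5, -1.3, 6.3]
gripper_width: 0.0397
```

Emit:
carry_out(
  targets=[
    [[0, -0.02, 0, 0, -1], [0, -0.035, 0, 0, -1], [0, -0.04, 0, 0, -1], [0, 0, 0, 0, -1]],
  ],
)

```text
time_s: 12.2
ee_pos: [0.4271, -0.0005, 0.0793]
orientation: [-0.435, 0.44, 0.558, -0.554]
force: [1.0, -0.8, -1.3]
gripper_width: 0.0395
```

```bash
python3 plan.py .6077 -.3046 .08 1.651 10
```

```text
pos [ 0.4271 -0.0005  0.0793] yaw 1.808 tilt -1.0 D [ 0.1806 -0.3041  0.0007] dyaw -0.157 w 0.0395 t 12.2
[-0.034, -0.0, -0.01, np.float64(0.005)]
[-0.033, -0.0, -0.011, np.float64(0.005)]
[-0.034, -0.0, -0.012, np.float64(0.005)]
[-0.033, -0.0, -0.012, np.float64(0.005)]
[-0.033, -0.0, -0.012, np.float64(0.005)]
[-0.033, -0.0, -0.013, np.float64(0.005)]
[-0.033, -0.0, -0.014, np.float64(0.005)]
[-0.032, -0.001, -0.014, np.float64(0.005)]
[-0.032, 0.0, -0.014, np.float64(0.005)]
[-0.032, 0.0, -0.016, np.float64(0.005)]
```

Emit:
carry_out(
  targets=[
    [[-0.034, 0, -0.01, 0.005, -1], [-0.033, 0, -0.011, 0.005, -1], [-0.034, 0, -0.012, 0.005, -1], [-0.033, 0, -0.012, 0.005, -1], [-0.033, 0, -0.012, 0.005, -1], [-0.033, 0, -0.013, 0.005, -1], [-0.033, 0, -0.014, 0.005, -1], [-0.032, -0.001, -0.014, 0.005, -1], [-0.032, 0, -0.014, 0.005, -1], [-0.032, 0, -0.016, 0.005, -1], [0, 0, 0, 0, -1], [0, 0, 0, 0, -1]],
  ],
)

```text
time_s: 13.4
ee_pos: [0.6045, -0.3048, 0.075]
orientation: [0.48, -0.48, -0.519, 0.519]
force: [-0.6, 1.1, -1.2]
gripper_width: 0.0395
```

```bash
python3 plan.py .6077 -.3046 -.005 1.651; python3 - <<'E'
from h import *
p=ctrl.get_image("wrist");cv2.imwrite(f"pics/p2.png",p["image"])
E
```

```text
pos [ 0.6045 -0.3048  0.075 ] yaw 1.65 tilt -1.0 D [ 0.0032  0.0002 -0.08  ] dyaw 0.001 w 0.0395 t 13.4
[-0.0, 0.04, -0.002, np.float64(-0.0002)]
[-0.0, 0.04, -0.001, np.float64(-0.0002)]
```

View pics/p2.png

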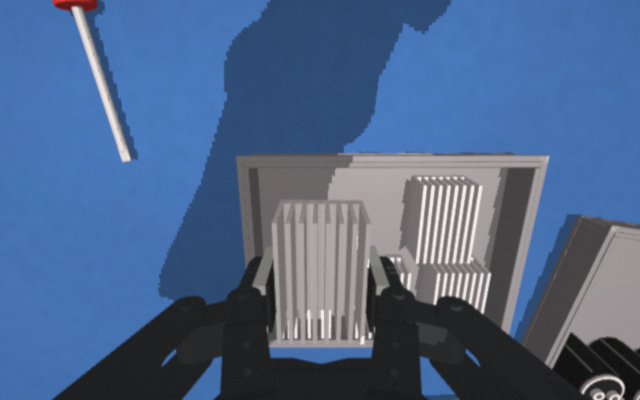

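Held heatsink is over the free left half of the tray, clear of the first one at (445,220). Lower.

Emit:
carry_out(
  targets=[
    [[0, 0.03, -0.001, 0, -1], [0, 0.03, -0.001, 0, -1], [0, 0.018, 0, 0, -1], [0, 0.005, 0, 0, -1], [0, 0.002, 0, 0, -1], [0, 0, 0, 0, -1], [0, 0, 0, 0, -1]],
  ],
)

```text
time_s: 14.15
ee_pos: [0.6078, -0.3043, -0.0081]
orientation: [-0.479, 0.48, 0.52, -0.519]
force: [0.7, -0.1, -1.9]
gripper_width: 0.0398
```

Emit:
carry_out(
  targets=[
    [[0, 0.002, 0, 0, -1], [0, 0, 0, 0, -1]],
  ],
)

```text
time_s: 14.35
ee_pos: [0.6071, -0.3043, -0.0111]
orientation: [-0.479, 0.48, 0.52, -0.52]
force: [0.3, 0.3, -1.6]
gripper_width: 0.0395
```

Emit:
carry_out(
  targets=[
    [[0, 0.002, 0, 0, -1], [0, 0.001, 0, 0, -1], [0, 0, 0, 0, -1]],
  ],
)

```text
time_s: 14.65
ee_pos: [0.6068, -0.3041, -0.0147]
orientation: [0.48, -0.479, -0.52, 0.52]
force: [-0.4, 0.8, -1.8]
gripper_width: 0.0394
```

Emit:
carry_out(
  targets=[
    [[0, 0.001, 0, 0, -1], [0, 0, 0, 0, -1]],
  ],
)

```text
time_s: 14.85
ee_pos: [0.607, -0.3042, -0.0151]
orientation: [-0.48, 0.48, 0.52, -0.52]
force: [-2.0, 0.8, 3.9]
gripper_width: 0.0393
```

Emit:
carry_out(
  targets=[
    [[0, 0.001, 0, 0, -1], [0, 0, 0, 0, -1]],
  ],
)

```text
time_s: 15.05
ee_pos: [0.607, -0.3042, -0.0152]
orientation: [-0.479, 0.48, 0.52, -0.52]
force: [-6.1, 2.7, 13.3]
gripper_width: 0.0397
```

Emit:
carry_out(
  targets=[
    [[0, 0, 0, 0, 0.25], [0, 0, 0, 0, 0.25], [0, 0, 0, 0, 0.25], [0, -0.02, 0, 0, 0.25], [0, -0.035, 0, 0, 0.25], [0, -0.045, 0, 0, 1], [0, 0, 0, 0, 1], [0, 0, 0, 0, 1]],
  ],
)

```text
time_s: 15.85
ee_pos: [0.6079, -0.3046, 0.0848]
orientation: [-0.479, 0.48, 0.52, -0.519]
force: [0.0, 1.2, -1.1]
gripper_width: 0.0853
```

```bash
python3 - <<'E'
from h import *
p=ctrl.get_image("wrist");cv2.imwrite(f"pics/r2.png",p["image"])
E
python3 plan.py .4275 .145 .08 1.09 12
```

```text
pos [ 0.6069 -0.3041  0.0834] yaw 1.651 tilt -1.0 D [-0.1794  0.4491 -0.0034] dyaw -0.561 w 0.0853 t 15.9
[0.039, 0.0, 0.012, np.float64(0.0149)]
[0.037, 0.001, 0.014, np.float64(0.0149)]
[0.038, -0.0, 0.015, np.float64(0.0149)]
[0.036, 0.0, 0.017, np.float64(0.0149)]
[0.036, 0.0, 0.019, np.float64(0.0149)]
[0.034, 0.001, 0.021, np.float64(0.0149)]
[0.034, -0.0, 0.022, np.float64(0.0149)]
[0.033, 0.0, 0.023, np.float64(0.0149)]
[0.031, 0.001, 0.025, np.float64(0.0149)]
[0.031, -0.0, 0.027, np.float64(0.0149)]
[0.029, 0.0, 0.028, np.float64(0.0149)]
[0.027, 0.0, 0.029, np.float64(0.0149)]
```

View pics/r2.png

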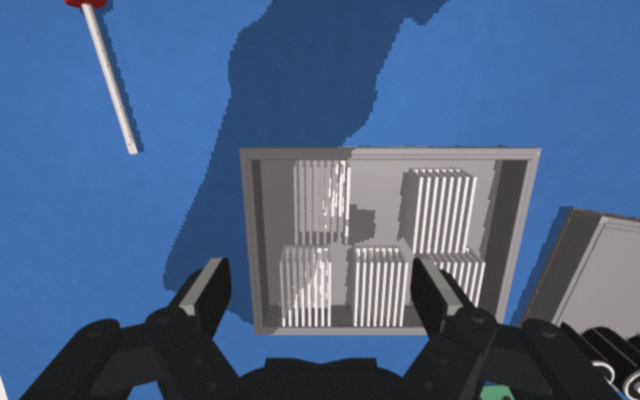

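Both heatsinks lie flat in their tray. Now the fan.

Emit:
carry_out(
  targets=[
    [[0.039, 0, 0.012, 0.0149, 1], [0.037, 0.001, 0.014, 0.0149, 1], [0.038, 0, 0.015, 0.0149, 1], [0.036, 0, 0.017, 0.0149, 1], [0.036, 0, 0.019, 0.0149, 1], [0.034, 0.001, 0.021, 0.0149, 1], [0.034, 0, 0.022, 0.0149, 1], [0.033, 0, 0.023, 0.0149, 1], [0.031, 0.001, 0.025, 0.0149, 1], [0.031, 0, 0.027, 0.0149, 1], [0.029, 0, 0.028, 0.0149, 1], [0.027, 0, 0.029, 0.0149, 1]],
  ],
)

```text
time_s: 17.1
ee_pos: [0.4261, 0.1457, 0.0794]
orientation: [0.605, -0.605, -0.365, 0.367]
force: [0.4, -0.5, 0.4]
gripper_width: 0.0853
```

Emit:
carry_out(
  targets=[
    [[0, 0, 0, 0, 1], [0, 0, 0, 0, 1]],
  ],
)

```text
time_s: 17.3
ee_pos: [0.4267, 0.1451, 0.0796]
orientation: [0.604, -0.604, -0.367, 0.368]
force: [0.1, -0.7, 0.7]
gripper_width: 0.0855
```

```bash
python3 w.py fan w4;  python3 plan.py .4275 .145 -.023 1.09 
```

```text
0.92 [287.2, 168.4, 66.3, 70.1] [ 0.4282  0.1431 -0.5135] 0.9
pos [0.4277 0.1434 0.0799] yaw 1.089 tilt -1.0 D [-0.0002  0.0016 -0.1029] dyaw 0.001 w 0.0851 t 17.4
[0.0, 0.034, 0.0, np.float64(-0.0001)]
[0.001, 0.035, 0.001, np.float64(-0.0001)]
[0.0, 0.034, -0.0, np.float64(-0.0001)]
```

View pics/w4.png

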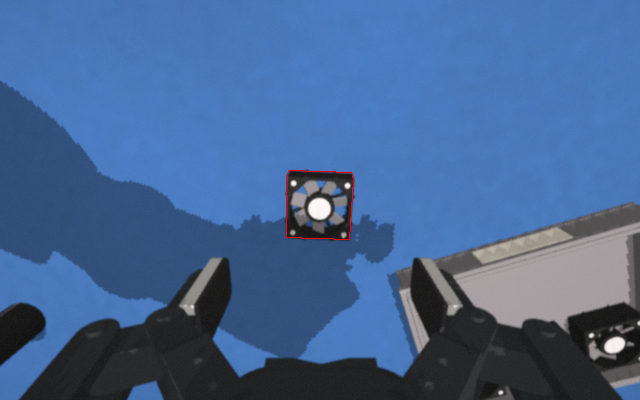

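Emit:
carry_out(
  targets=[
    [[0, 0.035, 0, 0.01, 1], [0, 0.035, 0, 0, 1], [0, 0.026, 0, 0, 1], [0, 0.01, 0, 0, 1], [0, 0, 0, 0, 1], [0, 0, 0, 0, -1], [0, 0, 0, 0, -1], [0, 0, 0, 0, -1], [0, 0, 0, 0, -1], [0, 0, 0, 0, -1], [0, 0, 0, 0, -1]],
  ],
  squeeze=25,
)

```text
time_s: 18.5
ee_pos: [0.4288, 0.1449, -0.0243]
orientation: [-0.61, 0.611, 0.358, -0.356]
force: [0.3, -1.4, 5.7]
gripper_width: 0.0494
```

Emit:
carry_out(
  targets=[
    [[0, -0.02, 0, 0, -1], [0, -0.035, 0, 0, -1], [0, -0.045, 0, 0, -1], [0, 0, 0, 0, -1]],
  ],
)

```text
time_s: 18.9
ee_pos: [0.4311, 0.1461, 0.0799]
orientation: [-0.61, 0.611, 0.36, -0.353]
force: [0.6, 0.2, 0.6]
gripper_width: 0.0494
```

```bash
python3 plan.py .5778 .2676 .08 1.422 7
```

```text
pos [0.4311 0.1461 0.0799] yaw 1.058 tilt -1.0 D [1.467e-01 1.215e-01 1.000e-04] dyaw 0.364 w 0.0494 t 18.9
[0.025, -0.0, -0.01, np.float64(-0.0166)]
[0.025, -0.0, -0.011, np.float64(-0.0166)]
[0.025, -0.0, -0.012, np.float64(-0.0166)]
[0.023, -0.0, -0.014, np.float64(-0.0166)]
[0.023, -0.0, -0.015, np.float64(-0.0166)]
[0.022, -0.0, -0.015, np.float64(-0.0166)]
[0.021, -0.0, -0.018, np.float64(-0.0166)]
```

Emit:
carry_out(
  targets=[
    [[0.025, 0, -0.01, -0.0166, -1], [0.025, 0, -0.011, -0.0166, -1], [0.025, 0, -0.012, -0.0166, -1], [0.023, 0, -0.014, -0.0166, -1], [0.023, 0, -0.015, -0.0166, -1], [0.022, 0, -0.015, -0.0166, -1], [0.021, 0, -0.018, -0.0166, -1], [0, 0, 0, 0, -1], [0, 0, 0, 0, -1]],
  ],
)

```text
time_s: 19.8
ee_pos: [0.5747, 0.2659, 0.0745]
orientation: [0.536, -0.536, -0.462, 0.462]
force: [-0.2, -0.1, -0.4]
gripper_width: 0.0493
```

```bash
python3 plan.py .5778 .2676 -.010 1.422; python3 - <<'E'
from h import *
p=ctrl.get_image("wrist");cv2.imwrite(f"pics/p3.png",p["image"])
E
```

```text
pos [0.5747 0.2659 0.0745] yaw 1.423 tilt -1.0 D [ 0.0031  0.0017 -0.0845] dyaw -0.001 w 0.0493 t 19.8
[0.001, 0.042, -0.001, np.float64(0.0001)]
[0.001, 0.042, -0.002, np.float64(0.0001)]
```

View pics/p3.png

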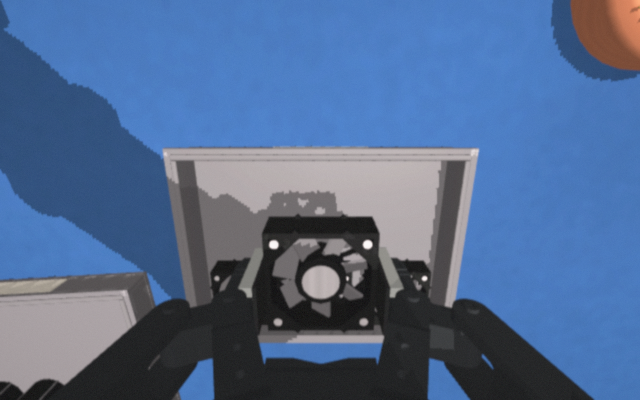

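Fan held level, centred over the empty front half of the fan tray. Lower.

Emit:
carry_out(
  targets=[
    [[0.001, 0.03, -0.001, 0, -1], [0.001, 0.03, -0.001, 0, -1], [0, 0.02, 0, 0, -1], [0, 0.006, 0, 0, -1], [0, 0.003, 0, 0, -1], [0, 0, 0, 0, -1], [0, 0, 0, 0, -1]],
  ],
)

```text
time_s: 20.55
ee_pos: [0.5778, 0.2679, -0.0132]
orientation: [-0.535, 0.536, 0.462, -0.461]
force: [0.2, -0.2, 0.2]
gripper_width: 0.0494
```

Emit:
carry_out(
  targets=[
    [[0, 0.002, 0, 0, -1], [0, 0, 0, 0, -1]],
  ],
)

```text
time_s: 20.75
ee_pos: [0.5774, 0.2677, -0.016]
orientation: [-0.536, 0.536, 0.462, -0.461]
force: [-0.5, -0.2, -0.2]
gripper_width: 0.0495
```

Emit:
carry_out(
  targets=[
    [[0, 0.002, 0, 0, -1], [0, 0.001, 0, 0, -1], [0, 0, 0, 0, -1]],
  ],
)

```text
time_s: 21.05
ee_pos: [0.577, 0.2675, -0.0197]
orientation: [0.536, -0.536, -0.462, 0.462]
force: [-0.5, 0.1, -0.7]
gripper_width: 0.0494
```

Emit:
carry_out(
  targets=[
    [[0, 0.001, 0, 0, -1], [0, 0, 0, 0, -1]],
  ],
)

```text
time_s: 21.25
ee_pos: [0.5772, 0.2676, -0.0201]
orientation: [0.536, -0.536, -0.462, 0.462]
force: [-1.4, -1.4, 4.6]
gripper_width: 0.0497
```

Emit:
carry_out(
  targets=[
    [[0, 0.001, 0, 0, -1], [0, 0, 0, 0, -1]],
  ],
)

```text
time_s: 21.45
ee_pos: [0.5772, 0.2676, -0.0202]
orientation: [0.536, -0.536, -0.462, 0.462]
force: [-4.7, -2.8, 13.6]
gripper_width: 0.0497
```

Emit:
carry_out(
  targets=[
    [[0, 0, 0, 0, 0.5], [0, 0, 0, 0, 0.5], [0, 0, 0, 0, 0.5], [0, -0.02, 0, 0, 0.5], [0, -0.035, 0, 0, 0.5], [0, -0.045, 0, 0, 1], [0, 0, 0, 0, 1], [0, 0, 0, 0, 1]],
  ],
)

```text
time_s: 22.25
ee_pos: [0.5779, 0.268, 0.0796]
orientation: [-0.535, 0.536, 0.463, -0.461]
force: [-0.3, -0.3, -0.7]
gripper_width: 0.085
```

```bash
python3 - <<'E'
from h import *
p=ctrl.get_image("wrist");cv2.imwrite(f"pics/r3.png",p["image"])
E
python3 plan.py .404 -.153 .08 1.50 12
```

```text
pos [0.5769 0.2675 0.0782] yaw 1.423 tilt -1.0 D [-0.1729 -0.4205  0.0018] dyaw 0.077 w 0.0854 t 22.3
[-0.037, -0.0, 0.009, np.float64(-0.002)]
[-0.037, -0.0, 0.009, np.float64(-0.002)]
[-0.036, -0.0, 0.01, np.float64(-0.002)]
[-0.037, -0.001, 0.01, np.float64(-0.002)]
[-0.036, 0.0, 0.01, np.float64(-0.002)]
[-0.037, 0.0, 0.01, np.float64(-0.002)]
[-0.036, -0.0, 0.011, np.float64(-0.002)]
[-0.037, -0.0, 0.01, np.float64(-0.002)]
[-0.036, -0.0, 0.011, np.float64(-0.002)]
[-0.036, -0.0, 0.011, np.float64(-0.002)]
[-0.036, -0.001, 0.012, np.float64(-0.002)]
[-0.036, 0.0, 0.011, np.float64(-0.002)]
```

View pics/r3.png

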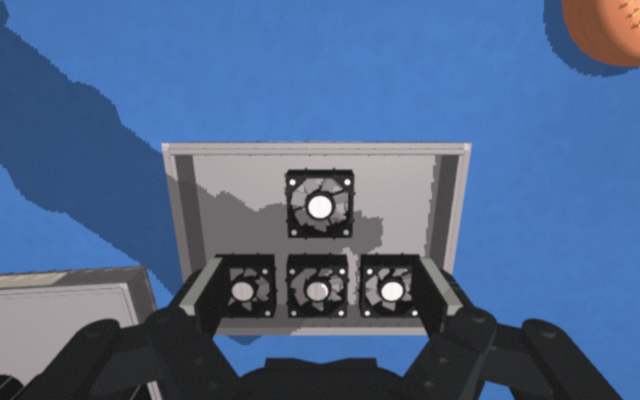

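Fan lies flat at (320,204) on the empty floor. Next the nearer capacitor.

Emit:
carry_out(
  targets=[
    [[-0.037, 0, 0.009, -0.002, 1], [-0.037, 0, 0.009, -0.002, 1], [-0.036, 0, 0.01, -0.002, 1], [-0.037, -0.001, 0.01, -0.002, 1], [-0.036, 0, 0.01, -0.002, 1], [-0.037, 0, 0.01, -0.002, 1], [-0.036, 0, 0.011, -0.002, 1], [-0.037, 0, 0.01, -0.002, 1], [-0.036, 0, 0.011, -0.002, 1], [-0.036, 0, 0.011, -0.002, 1], [-0.036, -0.001, 0.012, -0.002, 1], [-0.036, 0, 0.011, -0.002, 1]],
  ],
)

```text
time_s: 23.5
ee_pos: [0.4026, -0.1537, 0.0794]
orientation: [0.518, -0.517, -0.481, 0.482]
force: [0.5, -0.2, -0.1]
gripper_width: 0.0853
```

Emit:
carry_out(
  targets=[
    [[0, 0, 0, 0, 1], [0, 0, 0, 0, 1]],
  ],
)

```text
time_s: 23.7
ee_pos: [0.4033, -0.1531, 0.0795]
orientation: [0.519, -0.518, -0.481, 0.481]
force: [-0.5, 0.2, 0.1]
gripper_width: 0.0855
```

```bash
python3 w.py capacitor w5;  python3 plan.py .404 -.153 -.013 1.5 
```

```text
0.55 [292.5, 176.0, 48.8, 69.8] [ 0.403  -0.1544  0.0823] 0.949
pos [ 0.4044 -0.1517  0.0798] yaw 1.499 tilt -1.0 D [-0.0004 -0.0013 -0.0928] dyaw 0.001 w 0.0856 t 23.8
[-0.0, 0.031, 0.0, np.float64(-0.0001)]
[-0.001, 0.031, 0.0, np.float64(-0.0001)]
[-0.0, 0.031, 0.0, np.float64(-0.0001)]
```

View pics/w5.png

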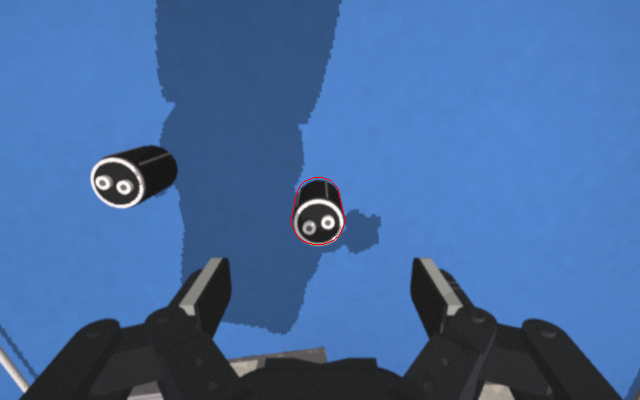

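Emit:
carry_out(
  targets=[
    [[-0.001, 0.035, 0.001, 0, 1], [0, 0.035, 0, 0, 1], [0, 0.026, 0, 0, 1], [0, 0, 0, 0, 1], [0, 0, 0, 0, -1], [0, 0, 0, 0, -1], [0, 0, 0, 0, -1], [0, 0, 0, 0, -1], [0, 0, 0, 0, -1], [0, 0, 0, 0, -1]],
  ],
  squeeze=30,
)

```text
time_s: 24.8
ee_pos: [0.4044, -0.1538, -0.0143]
orientation: [-0.517, 0.518, 0.482, -0.481]
force: [-1.2, 1.7, 8.2]
gripper_width: 0.0353
```

Emit:
carry_out(
  targets=[
    [[0, -0.02, 0, 0, -1], [0, -0.035, 0, 0, -1], [0, -0.04, 0, 0, -1], [0, 0, 0, 0, -1]],
  ],
)

```text
time_s: 25.2
ee_pos: [0.4065, -0.1545, 0.0842]
orientation: [-0.515, 0.52, 0.483, -0.48]
force: [-0.1, -0.8, -1.2]
gripper_width: 0.0352
```

```bash
python3 plan.py .657 -.0431 .083 1.50 8
```

```text
pos [ 0.4065 -0.1545  0.0842] yaw 1.498 tilt -1.0 D [ 0.2505  0.1114 -0.0012] dyaw 0.002 w 0.0352 t 25.2
[0.016, 0.0, -0.03, np.float64(-0.0001)]
[0.016, 0.0, -0.03, np.float64(-0.0001)]
[0.016, 0.0, -0.031, np.float64(-0.0001)]
[0.017, 0.001, -0.03, np.float64(-0.0001)]
[0.016, -0.0, -0.03, np.float64(-0.0001)]
[0.016, -0.0, -0.03, np.float64(-0.0001)]
[0.016, 0.0, -0.031, np.float64(-0.0001)]
[0.016, 0.0, -0.03, np.float64(-0.0001)]
```

Emit:
carry_out(
  targets=[
    [[0.016, 0, -0.03, 0, -1], [0.016, 0, -0.03, 0, -1], [0.016, 0, -0.031, 0, -1], [0.017, 0, -0.03, 0, -1], [0.016, 0, -0.03, 0, -1], [0.016, 0, -0.03, 0, -1], [0.016, 0, -0.031, 0, -1], [0.016, 0, -0.03, 0, -1], [0, 0, 0, 0, -1], [0, 0, 0, 0, -1]],
  ],
)

```text
time_s: 26.2
ee_pos: [0.654, -0.042, 0.079]
orientation: [0.518, -0.517, -0.482, 0.482]
force: [0.4, -0.3, -0.5]
gripper_width: 0.0352
```

```bash
python3 plan.py .657 -.0431 .0 1.50; python3 - <<'E'
from h import *
p=ctrl.get_image("wrist");cv2.imwrite(f"pics/p4.png",p["image"])
E
```

```text
pos [ 0.654 -0.042  0.079] yaw 1.499 tilt -1.0 D [ 0.003  -0.0011 -0.079 ] dyaw 0.001 w 0.0352 t 26.2
[-0.0, 0.039, -0.002, np.float64(-0.0001)]
[-0.001, 0.04, -0.001, np.float64(-0.0001)]
```

View pics/p4.png

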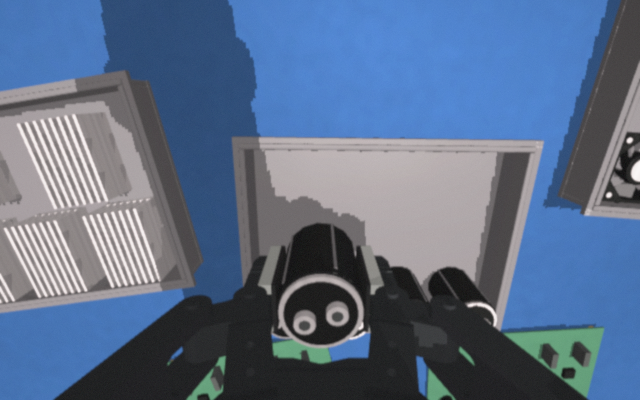

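Capacitor is upright over the left of the empty floor. Lower.

Emit:
carry_out(
  targets=[
    [[0, 0.03, -0.001, 0, -1], [-0.001, 0.03, -0.001, 0, -1], [0, 0.017, 0, 0, -1], [0, 0.005, 0, 0, -1], [0, 0.002, 0, 0, -1], [0, 0, 0, 0, -1], [0, 0, 0, 0, -1]],
  ],
)

```text
time_s: 26.95
ee_pos: [0.6568, -0.0438, -0.0032]
orientation: [-0.517, 0.518, 0.482, -0.481]
force: [-0.2, -0.1, -0.2]
gripper_width: 0.0353
```

Emit:
carry_out(
  targets=[
    [[0, 0.002, 0, 0, -1], [0, 0, 0, 0, -1]],
  ],
)

```text
time_s: 27.15
ee_pos: [0.6563, -0.0436, -0.0061]
orientation: [-0.518, 0.518, 0.482, -0.481]
force: [0.4, -0.3, -0.7]
gripper_width: 0.035
```

Emit:
carry_out(
  targets=[
    [[0, 0.002, 0, 0, -1], [0, 0.001, 0, 0, -1], [0, 0, 0, 0, -1]],
  ],
)

```text
time_s: 27.45
ee_pos: [0.6559, -0.0436, -0.0098]
orientation: [0.518, -0.518, -0.481, 0.482]
force: [-0.3, 0.0, -1.2]
gripper_width: 0.035
```

Emit:
carry_out(
  targets=[
    [[0, 0.001, 0, 0, -1], [0, 0, 0, 0, -1]],
  ],
)

```text
time_s: 27.65
ee_pos: [0.6561, -0.0436, -0.0101]
orientation: [0.518, -0.518, -0.482, 0.482]
force: [-1.5, 1.3, 3.7]
gripper_width: 0.0352
```

Emit:
carry_out(
  targets=[
    [[0, 0, 0, 0, 0.2], [0, 0, 0, 0, 0.2], [0, 0, 0, 0, 0.2], [0, -0.02, 0, 0, 0.2], [0, -0.035, 0, 0, 0.2], [0, -0.04, 0, 0, 0.2], [0, 0, 0, 0, 1], [0, 0, 0, 0, 1]],
  ],
)

```text
time_s: 28.45
ee_pos: [0.6569, -0.0437, 0.0856]
orientation: [-0.517, 0.518, 0.482, -0.481]
force: [0.1, 0.2, -0.5]
gripper_width: 0.0778
```

```bash
python3 - <<'E'
from h import *
p=ctrl.get_image("wrist");cv2.imwrite(f"pics/r4.png",p["image"])
E
python3 plan.py .3665 -.282 .085 1.50 10
```

```text
pos [ 0.6558 -0.0436  0.0843] yaw 1.498 tilt -1.0 D [-0.2893 -0.2384  0.0007] dyaw 0.002 w 0.0846 t 28.5
[-0.026, -0.0, 0.027, np.float64(-0.0)]
[-0.026, -0.0, 0.027, np.float64(-0.0)]
[-0.026, -0.0, 0.027, np.float64(-0.0)]
[-0.025, -0.0, 0.028, np.float64(-0.0)]
[-0.026, -0.0, 0.027, np.float64(-0.0)]
[-0.026, -0.0, 0.027, np.float64(-0.0)]
[-0.026, -0.0, 0.027, np.float64(-0.0)]
[-0.026, -0.001, 0.027, np.float64(-0.0)]
[-0.026, 0.0, 0.027, np.float64(-0.0)]
[-0.026, 0.0, 0.027, np.float64(-0.0)]
```

View pics/r4.png

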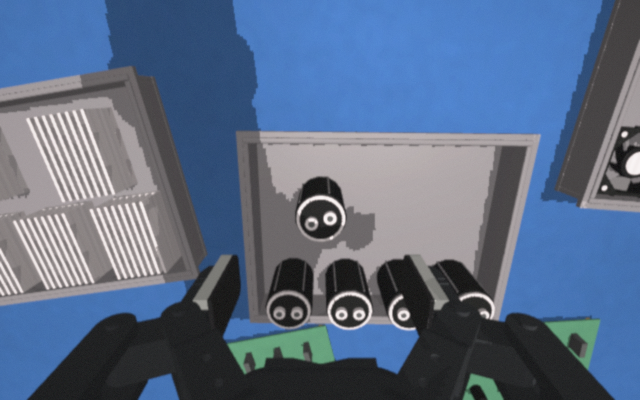

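First capacitor stands upright at (321,210). On to the last one.

Emit:
carry_out(
  targets=[
    [[-0.026, 0, 0.027, 0, 1], [-0.026, 0, 0.027, 0, 1], [-0.026, 0, 0.027, 0, 1], [-0.025, 0, 0.028, 0, 1], [-0.026, 0, 0.027, 0, 1], [-0.026, 0, 0.027, 0, 1], [-0.026, 0, 0.027, 0, 1], [-0.026, -0.001, 0.027, 0, 1], [-0.026, 0, 0.027, 0, 1], [-0.026, 0, 0.027, 0, 1], [0, 0, 0, 0, 1], [0, 0, 0, 0, 1]],
  ],
)

```text
time_s: 29.7
ee_pos: [0.3659, -0.2824, 0.0846]
orientation: [0.519, -0.518, -0.481, 0.481]
force: [0.6, 0.4, -1.2]
gripper_width: 0.0854
```

```bash
python3 w.py capacitor w6;  python3 plan.py .3665 -.282 -.016 1.5 
```

```text
0.92 [292.8, 180.6, 56.5, 64.2] [ 0.3661 -0.2813  0.3298] 0.943
pos [ 0.3675 -0.2814  0.0849] yaw 1.5 tilt -1.0 D [-0.001  -0.0006 -0.1009] dyaw 0.0 w 0.0854 t 29.8
[-0.0, 0.034, 0.0, np.float64(-0.0)]
[-0.0, 0.033, 0.001, np.float64(-0.0)]
[-0.001, 0.034, -0.0, np.float64(-0.0)]
```

View pics/w6.png

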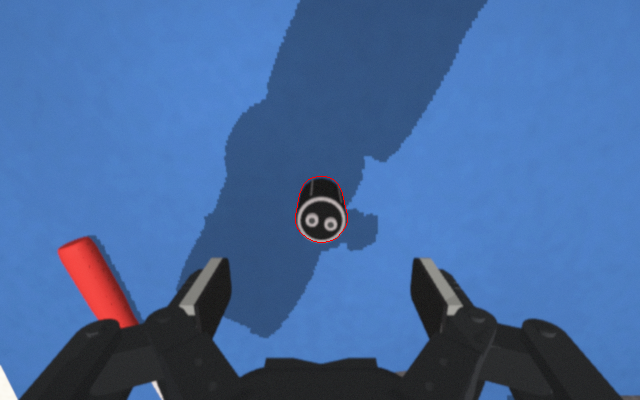

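Emit:
carry_out(
  targets=[
    [[0, 0.035, 0.001, 0, 1], [0, 0.035, 0, 0, 1], [0, 0.03, 0, 0, 1], [0, 0, 0, 0, 1], [0, 0, 0, 0, -1], [0, 0, 0, 0, -1], [0, 0, 0, 0, -1], [0, 0, 0, 0, -1], [0, 0, 0, 0, -1], [0, 0, 0, 0, -1]],
  ],
  squeeze=30,
)

```text
time_s: 30.8
ee_pos: [0.3671, -0.2827, -0.0131]
orientation: [-0.517, 0.519, 0.482, -0.481]
force: [-0.7, 0.5, 7.1]
gripper_width: 0.0351
```

Emit:
carry_out(
  targets=[
    [[0, -0.02, 0, 0, -1], [0, -0.035, 0, 0, -1], [0, -0.045, 0, 0, -1], [0, 0, 0, 0, -1]],
  ],
)

```text
time_s: 31.2
ee_pos: [0.3691, -0.2843, 0.091]
orientation: [-0.515, 0.521, 0.482, -0.48]
force: [0.5, -0.4, -0.9]
gripper_width: 0.0353
```

```bash
python3 plan.py .6632 .0466 .095 1.50 12
```

```text
pos [ 0.3691 -0.2843  0.091 ] yaw 1.498 tilt -1.0 D [0.2941 0.3309 0.004 ] dyaw 0.002 w 0.0353 t 31.2
[0.029, -0.0, -0.022, np.float64(-0.0001)]
[0.03, -0.001, -0.023, np.float64(-0.0001)]
[0.029, 0.0, -0.022, np.float64(-0.0001)]
[0.029, -0.0, -0.023, np.float64(-0.0001)]
[0.029, -0.001, -0.022, np.float64(-0.0001)]
[0.03, 0.0, -0.023, np.float64(-0.0001)]
[0.029, -0.0, -0.022, np.float64(-0.0001)]
[0.029, -0.001, -0.023, np.float64(-0.0001)]
[0.029, 0.0, -0.022, np.float64(-0.0001)]
[0.03, -0.0, -0.023, np.float64(-0.0001)]
[0.029, -0.001, -0.022, np.float64(-0.0001)]
[0.029, 0.0, -0.023, np.float64(-0.0001)]
```

Emit:
carry_out(
  targets=[
    [[0.029, 0, -0.022, 0, -1], [0.03, -0.001, -0.023, 0, -1], [0.029, 0, -0.022, 0, -1], [0.029, 0, -0.023, 0, -1], [0.029, -0.001, -0.022, 0, -1], [0.03, 0, -0.023, 0, -1], [0.029, 0, -0.022, 0, -1], [0.029, -0.001, -0.023, 0, -1], [0.029, 0, -0.022, 0, -1], [0.03, 0, -0.023, 0, -1], [0.029, -0.001, -0.022, 0, -1], [0.029, 0, -0.023, 0, -1]],
  ],
)

```text
time_s: 32.4
ee_pos: [0.6615, 0.0496, 0.09]
orientation: [-0.518, 0.518, 0.482, -0.481]
force: [0.8, 0.0, -0.2]
gripper_width: 0.0354
```

Emit:
carry_out(
  targets=[
    [[0, 0, 0, 0, -1], [0, 0, 0, 0, -1]],
  ],
)

```text
time_s: 32.6
ee_pos: [0.6606, 0.0492, 0.0893]
orientation: [0.517, -0.517, -0.482, 0.482]
force: [-0.3, -0.4, -0.6]
gripper_width: 0.0354
```

```bash
python3 plan.py .6632 .0466 .0 1.50; python3 - <<'E'
from h import *
p=ctrl.get_image("wrist");cv2.imwrite(f"pics/p5.png",p["image"])
E
```

```text
pos [0.6606 0.0492 0.0893] yaw 1.5 tilt -1.0 D [ 0.0026 -0.0026 -0.0893] dyaw -0.0 w 0.0354 t 32.6
[-0.001, 0.045, -0.001, np.float64(0.0)]
[-0.001, 0.044, -0.002, np.float64(0.0)]
```

View pics/p5.png

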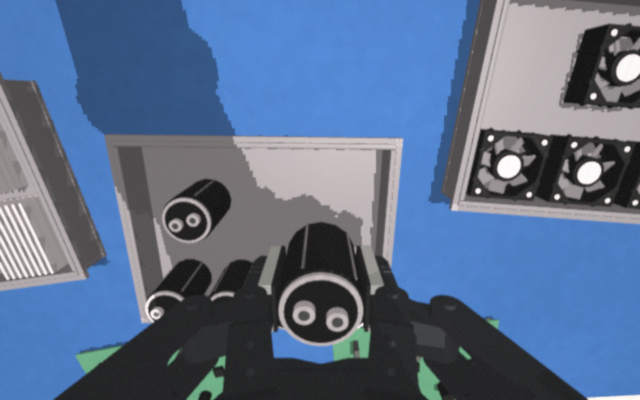

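Well clear of the first capacitor and the wall. Lower (release height about -0.009).

Emit:
carry_out(
  targets=[
    [[-0.001, 0.035, -0.001, 0, -1], [-0.001, 0.035, -0.001, 0, -1], [0, 0.017, 0, 0, -1], [0, 0.005, 0, 0, -1], [0, 0, 0, 0, -1], [0, 0, 0, 0, -1]],
  ],
)

```text
time_s: 33.25
ee_pos: [0.6634, 0.0456, -0.001]
orientation: [-0.518, 0.518, 0.482, -0.481]
force: [0.3, 0.6, 0.4]
gripper_width: 0.0353
```

Emit:
carry_out(
  targets=[
    [[0, 0.002, 0, 0, -1], [0, 0, 0, 0, -1]],
  ],
)

```text
time_s: 33.45
ee_pos: [0.6631, 0.0462, -0.0036]
orientation: [-0.517, 0.518, 0.482, -0.481]
force: [0.0, -0.9, -0.8]
gripper_width: 0.0351
```

Emit:
carry_out(
  targets=[
    [[0, 0.002, 0, 0, -1], [0, 0.001, 0, 0, -1], [0, 0, 0, 0, -1]],
  ],
)

```text
time_s: 33.75
ee_pos: [0.6624, 0.0462, -0.0076]
orientation: [0.518, -0.518, -0.482, 0.482]
force: [-0.9, -0.0, -1.0]
gripper_width: 0.0356
```

Emit:
carry_out(
  targets=[
    [[0, 0.001, 0, 0, -1], [0, 0, 0, 0, -1]],
  ],
)

```text
time_s: 33.95
ee_pos: [0.6625, 0.0462, -0.0087]
orientation: [0.518, -0.518, -0.482, 0.482]
force: [-0.0, -0.7, -0.9]
gripper_width: 0.0355
```

Emit:
carry_out(
  targets=[
    [[0, 0.001, 0, 0, -1], [0, 0, 0, 0, -1]],
  ],
)

```text
time_s: 34.15
ee_pos: [0.6626, 0.0462, -0.009]
orientation: [-0.518, 0.518, 0.482, -0.482]
force: [-1.8, 0.7, 4.1]
gripper_width: 0.035
```

Contact at 4 N. Release, raise, and back off so the cameras can see the trays.

Emit:
carry_out(
  targets=[
    [[0, 0, 0, 0, 0.2], [0, 0, 0, 0, 0.2], [0, 0, 0, 0, 0.2], [0, -0.02, 0, 0, 0.2], [0, -0.035, 0, 0, 0.2], [0, -0.045, 0, 0, 0.2], [0, -0.045, 0, 0, 1], [0, 0, 0.045, 0, 1], [0, 0, 0.045, 0, 1], [0, 0, 0.045, 0, 1], [0, 0, 0.045, 0, 1], [0, 0, 0, 0, 1]],
  ],
)

```text
time_s: 35.35
ee_pos: [0.4761, 0.0591, 0.1348]
orientation: [0.519, -0.516, -0.48, 0.484]
force: [1.4, -0.2, -0.3]
gripper_width: 0.0852
```

```bash
python3 - <<'E'
from h import *
print(ctrl.read_state()["time_s"])
w=ctrl.get_image("wrist");t=ctrl.get_image("top");s=ctrl.get_image("side")
a=cv2.resize(t["image"][95:215,170:460],(780,323),interpolation=cv2.INTER_CUBIC);b=cv2.resize(s["image"][130:280,250:480],(414,270),interpolation=cv2.INTER_CUBIC)
c=cv2.resize(w["image"],(366,229))
o=np.zeros((595,782,3),np.uint8);o[:323,:780]=a;o[324:594,:414]=b;o[324:553,415:781]=c
cv2.imwrite("pics/end.png",o);cv2.imwrite("pics/endtop.png",t["image"])
E
```

```text
35.35
```

View pics/end.png

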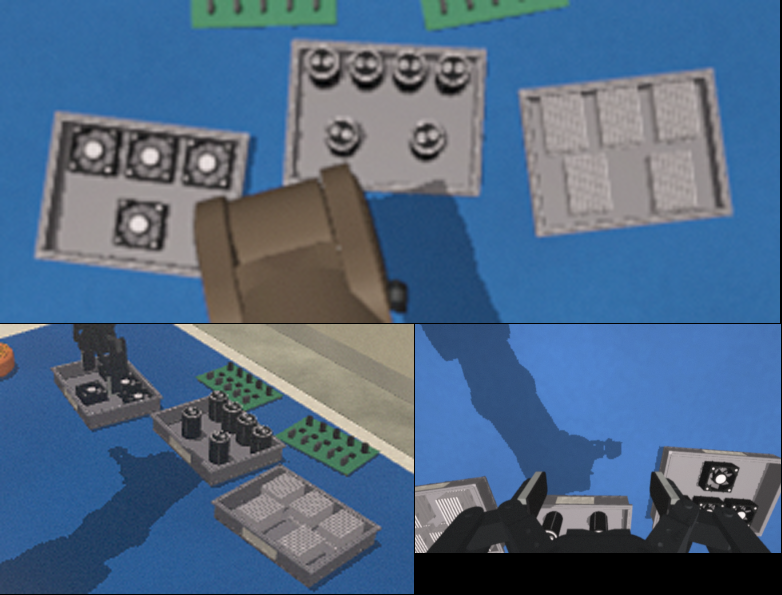

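View pics/endtop.png

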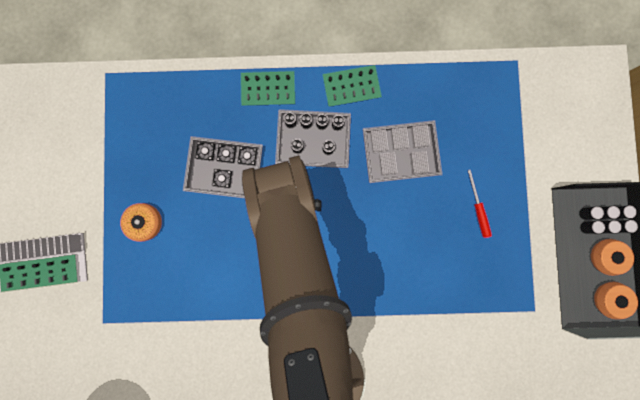

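All five parts are in the right trays, flat or upright. The transformer at (141,222) and the screwdriver at (485,235) are unmoved, and the arm is in free air.

```bash
python3 -c "
from cell import ctrl
print(ctrl.finish_job())"
```

```text
the job is handed in; nothing more can be done
None
```

All five parts are in their matching trays, and I handed the job in at about 35 s of the 120 s. I picked and placed them one at a time: two heatsinks, the fan, then two capacitors. Each was lowered until the wrist force showed floor contact (4–14 N) and then released.

**Last checks:** the final top and side pictures show the capacitors standing, the heatsinks fins up and the fan flat. All are on empty floor, with nothing stacked. The transformer and screwdriver sit at the same pixels as at the start, and the arm was clear of everything. I did not measure tilt, rest speed or final positions; these rest on the pictures and the contact heights. The hand-in gave no verdict.

**What disagreed:** `ctrl.tip_extent` says the fingertips stand 8 mm ahead of the TCP. In the wrist picture they sit about 29 mm behind it when shut and 40 mm behind when open. The side picture roughly agreed. Because of this the first heatsink grasp closed on air above the fins. Nothing moved, and I used the measured tip position for every grasp after that.

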